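# Charge the pigment mill and set its grinding gap

## Robot

A 6-joint arm with a two-finger parallel gripper is mounted at the origin on the work surface. World frame = base frame: x ahead of the robot, y to its left, z up, the work surface at z = 0. Lengths are in m, angles in degrees, forces in N, time in s.
With the tool pointing down it reaches from about 0.4 to 0.825 m from the base axis. Payload 7 kg.
Tool frame: the origin (TCP) lies midway between the tips of the shut fingers; the grasp point (between the pads) lies r.grasp_offset behind it (r.grasp_offset is the distance from the TCP to the grasp point, in m); z points along the fingers, y is the direction in which the jaws open and shut (so a half turn about z gives the same grasp; the last joint's range is limited). The gripper opens to 88 mm and grips with 3 to 60 N. Pads are 19 mm wide; open, the fingers measure 130 mm over their backs; the gripper's body (78 mm by 193 mm) begins 47 mm behind the grasp point.
Start: joints at [89.101, 20.546, 0.682, 0, -70.136, -16.507], TCP at [0.202, 0.644, 0.227] pointing down, gripper open.
Joint ranges: [-176.03, 176.03], [-82.01, 121.73], [-58.28, 71.71], [-173.87, 95.51], [-174.79, -0.11], [-173.66, 173.66]. Speed limits (degrees/s): [136.94, 136.94, 172.46, 180, 180, 180].

## Interface

Orientations are given as [roll, pitch, yaw] about the fixed x, y, z axes, in that order (R = Rz(yaw) Ry(pitch) Rx(roll)).
In Python, from plant import status, imaging, r gives the robot as it stands.
- The arm moves only by the tool apply_moves, never from a script. Its argument "moves" is a list of rows, each a list of 6 numbers: the shift along the tool's x, y, z in units of 200 mm (1.0 is 200 mm), then the turn, a rotation vector about the tool's x, y, z in units of 90 degrees (1.0 is 90 degrees). In form: [[tx, ty, tz, rx, ry, rz], ...]. A call has 1 to 12 rows; each row is the pose to reach, as a shift and turn from the pose measured when the call began, along the tool's axes at that moment; what a row does not reach only later rows make up. A row lasts 1/8 s, in which the tool goes at most 62.5 mm and 10.7 degrees, less where a joint would pass 70% of its speed; a pose out of reach is approached as far as the arm can. A call with a number of a shift or a turn outside -1 to 1 is refused whole. A call with a gripper value outside its range is refused whole. "hand" is the closure, from -1 (fully open) to 1 (shut), set as the call begins (left out, the last holds). The fingers move at their own pace and stop on an object; "grip_force" is the grip in N (left out, the last holds). Time passes only in rows, so rows that repeat a pose let the fingers close. It gives the time, the measured TCP pose, the force and the opening at its end, in the units of the state.
- status.get_state(): the state, without advancing time (a new reading comes with each control period).
- imaging.capture(name): name is "scene" or "top" or "wrist"; returns (picture, depth): 384x512x3 uint8, blue, green, red; 384x512 float32, m along the optical axis (not along the pixel's ray), 0 where there is no reading.
- imaging.camera_info(name): a dict with "fx", "fy", "cx", "cy" (pixels), "T" (4x4, takes a point from camera to world coordinates). Camera axes: x right, y up, looking along -z (the intrinsics and any distortion apply to the point x, -y, -z); pixel columns grow to the right and rows downward; lengths in m; the calibration is good to about 2 mm. A picture is of the moment at which its call begins: read the wrist's pose just before it. camera_info takes no time and is no camera call; for the wrist camera it gives the pose at the moment of the call.
- r.close_job(): hands the job in, once; it reports no verdict.
The state is a dict: "time_s": time; "joints": joint angles; "qd": joint speeds; "joint_torque": joint torques, N m; "tcp_pos": TCP position; "eef_rot": TCP orientation; "contact_force": force on the tool from outside, world axes, zero at the start; "moment": the same for the moment, N m; "gripper_width": finger opening in m.
Only numpy, scipy, OpenCV 4.12 (cv2) and the standard library are available. Lean on these libraries where they do the work, as an engineer would, in place of code of your own. Each camera call takes 0.05 s, during which the arm holds its last target.

## Task

Pour all six pigment nuggets from the long-handled cup into the mill's hopper and stand the cup back upright on the table. Then turn the mill's wing screw clockwise until it seats, back it off a quarter turn, and finish still gripping the screw there so that the setting cannot creep. Leave the other things on the table where they are.

Things in the scene. Friction and masses are not known exactly. Their poses are not given: they have to be found in the camera images.
- mill: Grey bench mill, fixed to the table: steel base plate 170 (x) x 300 (y) x 12 mm, hopper on its +y half, screw housing on its -y half. Origin at the centre of the underside on the table, z up. Highest point is the hopper's rim, 128 mm above the table
- hopper (a point): Centre of the inner floor of the mill's open round aluminium hopper, 65 mm above the table (78 mm along the mill's +y axis from its origin). The hopper flares to a rim 128 mm in outer diameter (about 119 mm inside) at 128 mm above the table, 63 mm above this point
- wing (a point): Middle of the flat steel wing of the mill's wing screw, on the screw's vertical axis, 119 mm above the table (85 mm along the mill's -y axis). The wing is 42 mm long along this point's own x axis, 12 mm thick along its y (pinch it across this), 30 mm tall (104 to 134 mm above the table); below it come a 12 mm stem and, up to 92 mm above the table, a 28 mm collar on a housing 85 (x) x 90 (y) mm with its top at 84 mm. It turns with the screw
- gapscrew (a joint): Angle of the wing screw in rad: 0 is seated against its hard stop, positive is backed off (anticlockwise from above), so turning clockwise from above lowers it. It starts between 0.9 and 2.6. When seated, the wing lies along the mill's short (x) direction; a quarter turn (1.57) back it lies along the mill's length. The screw stays at one height, turns stiffly (about 0.08 N m) and stays where it is left
- scoop: Long-handled steel measuring cup, loose, about 0.15 kg, with the nuggets loose inside. Round cup 55 mm high, 58 mm outer diameter at the foot, 84 mm at the rim, 4 mm walls, 6 mm floor. Origin at the centre of the foot's underside (on the table when it stands), z up through the mouth; the straight handle points along its -x
- scoop_handle (a point): Point on the handle at its mid-height to grip, 115 mm from the cup's axis along the cup's -x, 42 mm above its underside. The handle is a straight bar 14 mm wide (the cup's y) and 16 mm tall, reaching from the cup to 158 mm from the cup's axis, level when the cup stands. Axes as scoop
- lump0: Chunky reddish pigment nugget, 17 mm across with bevelled ends, 12 g, one of six alike that start in the cup. Origin at its centre
- lump1: Chunky reddish pigment nugget, 17 mm across with bevelled ends, 12 g, one of six alike that start in the cup. Origin at its centre
- lump2: Chunky reddish pigment nugget, 17 mm across with bevelled ends, 12 g, one of six alike that start in the cup. Origin at its centre
- lump3: Chunky reddish pigment nugget, 17 mm across with bevelled ends, 12 g, one of six alike that start in the cup. Origin at its centre
- lump4: Chunky reddish pigment nugget, 17 mm across with bevelled ends, 12 g, one of six alike that start in the cup. Origin at its centre
- lump5: Chunky reddish pigment nugget, 17 mm across with bevelled ends, 12 g, one of six alike that start in the cup. Origin at its centre
- muller: Bystander: glass hand muller, 56 mm wide foot, 70 mm tall, standing near the cup; leave it. Origin at the centre of its underside
- binder: Bystander: amber bottle, 48 mm wide, 110 mm tall, standing behind the mill; leave it. Origin at the centre of its underside
- corkblock: Bystander: brown cork sanding block 30 x 60 x 14 mm lying flat in front of the mill; leave it. Origin at the centre of its underside
- jar: Bystander: glass jar, 60 mm wide, 75 mm tall, at the back of the table; leave it. Origin at the centre of its underside
Things that resemble listed ones, but are neither listed nor needed, are in the scene too. What is shaped like the scoop but yellow is not meant.

How it is judged (in metres and radians):
On the way, in this order (a step that is already met when the one before it is completed fails the run):
1. all six nuggets lie in the hopper (horizontal distance between each of lump0, lump1, lump2, lump3, lump4, lump5 and hopper below 0.062 m and z of lump0 in the frame of hopper between -0.005 and 0.062 m and z of lump1 in the frame of hopper between -0.005 and 0.062 m and z of lump2 in the frame of hopper between -0.005 and 0.062 m and z of lump3 in the frame of hopper between -0.005 and 0.062 m and z of lump4 in the frame of hopper between -0.005 and 0.062 m and z of lump5 in the frame of hopper between -0.005 and 0.062 m), for 0.1 s.
2. the cup stands upright on the table, let go (angle between scoop's own z axis and vertical below 0.15 rad and height (world z) of scoop below 0.008 m and contact force between scoop and the fingers below 0.1 N and linear speed of scoop below 0.03 m/s), for 0.2 s.
3. the wing screw is turned home against its stop (value of joint gapscrew below 0.08 rad), for 0.1 s.
At the end, for the whole second after the job is handed in: The screw has been seated (within 0.08 rad of its stop) and then stands backed off a quarter turn (1.57 rad, give or take 0.3), still and still gripped by the fingers (over 2 N); all six nuggets lie in the hopper; the cup stands upright on the table, let go (all of step 1 and all of step 2 and value of joint gapscrew between 1.27 and 1.87 rad and velocity of joint gapscrew between -0.1 and 0.1 rad/s and contact force between gapscrew and the fingers above 2 N); the arm keeps its last pose, push and grip.
It fails at once if the muller is moved more than 40 mm from its place (distance of muller from where it was at the start of the episode above 0.04 m).
It fails at once if the binder is moved more than 40 mm from its place (distance of binder from where it was at the start of the episode above 0.04 m).
It fails at once if the corkblock is moved more than 40 mm from its place (distance of corkblock from where it was at the start of the episode above 0.04 m).
It fails at once if the jar is moved more than 40 mm from its place (distance of jar from where it was at the start of the episode above 0.04 m).
It also fails if it takes over 72 s, if anything falls off the work surface, if the arm or the gripper's body presses on something with over 40 N, if the wrist force passes 120 N, or if a joint passes its speed limit or range.

## Working session

There is one attempt and no reset: what is moved stays moved. The work goes in short steps, Python scripts to look and compute and a tool call to move; the robot and the scene stay as the last step left them, time stands still between calls to the robot, and variables do not carry over. Pictures are saved under pics/ and viewed, and the job is handed in when it is done.

Besides the shell and the picture viewer there is one more tool, called after ">>>" by a JSON object that holds its "op" and its "data". apply_moves: Moves the arm, as the interface text tells. Its arguments: {"type":"object","properties":{"moves":{"type":"array","items":{"type":"array","items":{"type":"number"}}},"hand":{"type":"number"},"grip_force":{"type":"number"}},"required":["moves"]}

```bash
ls; mkdir -p pics; python3 - <<'E'
from plant import status, imaging, r
import cv2
print(status.get_state(), r.grasp_offset)
for n in ("scene","top"):
    p,d=imaging.capture(n); cv2.imwrite(f"pics/{n}0.png",p)
    import numpy as np; np.save(f"pics/{n}0.npy",d)
    i=imaging.camera_info(n); print(n,i)
E
```

```text
pics
{'time_s': 0.0, 'joints': array([ 8.91024517e+01,  2.05914855e+01,  6.31883571e-01, -1.76055438e-02,
       -7.01361454e+01, -1.65082948e+01]), 'qd': array([-0.01231034,  0.03903061, -0.04252603,  0.10938556,  0.04314031,
        0.03941273]), 'joint_torque': array([-4.48739020e-04, -5.82718492e+01,  2.93047822e+01,  6.99728340e+00,
        6.86799089e-03, -1.69589175e-04]), 'tcp_pos': array([0.20179725, 0.64360349, 0.22561568]), 'eef_rot': array([ 1.79903496e+02, -1.13413267e-02, -1.74118295e+01]), 'contact_force': array([0.39598262, 0.20813776, 0.30163202]), 'moment': array([-0.04934157,  0.02653152, -0.05585996]), 'gripper_width': 0.0877692828300783} 0.0188
scene {'fx': 387.7777680167781, 'fy': 387.7777680167781, 'cx': 255.63300685314218, 'cy': 187.09836958551472, 'T': array([[-0.8290515 , -0.44193717,  0.34258597,  0.80545502],
       [ 0.55890622, -0.6360259 ,  0.53206662,  0.40551517],
       [-0.01724646,  0.63258406,  0.77429966,  0.71634357],
       [ 0.        ,  0.        ,  0.        ,  1.        ]])}
top {'fx': 462.1978481271894, 'fy': 462.1978481271894, 'cx': 252.20348381137805, 'cy': 184.98187243759506, 'T': array([[ 0.00729955,  0.99209231, -0.12529794,  0.41816713],
       [-0.99984422,  0.00522744, -0.01685824, -0.0280639 ],
       [-0.01606994,  0.12540148,  0.99197592,  1.0369961 ],
       [ 0.        ,  0.        ,  0.        ,  1.        ]])}
```

View pics/scene0.png

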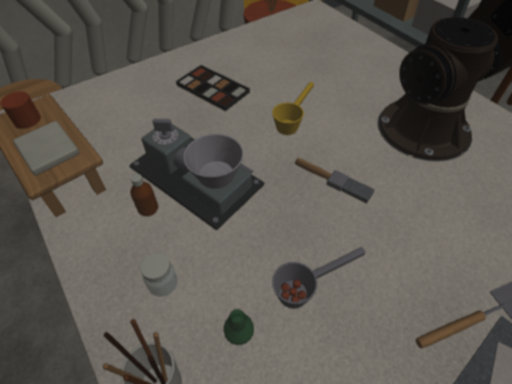

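View pics/top0.png

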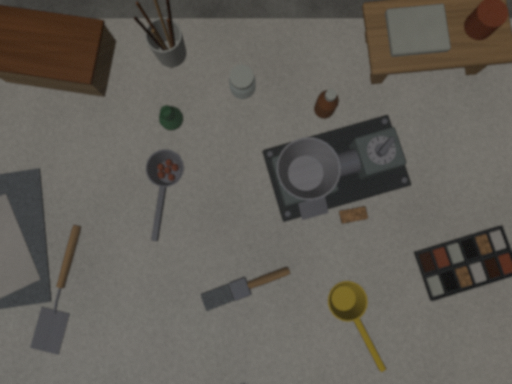

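```bash
cat > h.py <<'E'
import numpy as np, cv2
from plant import status, imaging, r
def ray(info,u,v):
    d=np.array([(u-info['cx'])/info['fx'],-(v-info['cy'])/info['fy'],-1.]);T=info['T'];return T[:3,3],T[:3,:3]@d
def onz(info,u,v,z):
    o,d=ray(info,u,v);return o+d*(z-o[2])/d[2]
def proj(info,p):
    T=info['T'];q=T[:3,:3].T@(np.asarray(p)-T[:3,3]);return info['cx']+info['fx']*q[0]/-q[2],info['cy']-info['fy']*q[1]/-q[2]
def cloud(info,d):
    v,u=np.mgrid[:d.shape[0],:d.shape[1]]
    c=np.stack([(u-info['cx'])/info['fx']*d,-(v-info['cy'])/info['fy']*d,-d],-1)
    return c@info['T'][:3,:3].T+info['T'][:3,3]
E
python3 - <<'E'
from h import *
a=cv2.imread('pics/top0.png');b=cv2.imread('pics/scene0.png')
c1=cv2.resize(a[100:230,250:420],None,fx=4,fy=4,interpolation=cv2.INTER_CUBIC)
c2=cv2.resize(a[140:250,120:220],None,fx=5,fy=5,interpolation=cv2.INTER_CUBIC)
c3=cv2.resize(b[100:230,120:270],None,fx=4,fy=4,interpolation=cv2.INTER_CUBIC)
cv2.imwrite('pics/c1.png',np.clip(c1*1.6,0,255));cv2.imwrite('pics/c2.png',np.clip(c2*1.6,0,255));cv2.imwrite('pics/c3.png',np.clip(c3*1.6,0,255))
E
```

```text
[ WARN:0@0.664] global loadsave.cpp:1063 imwrite_ Unsupported depth image for selected encoder is fallbacked to CV_8U.
```

View pics/c1.png

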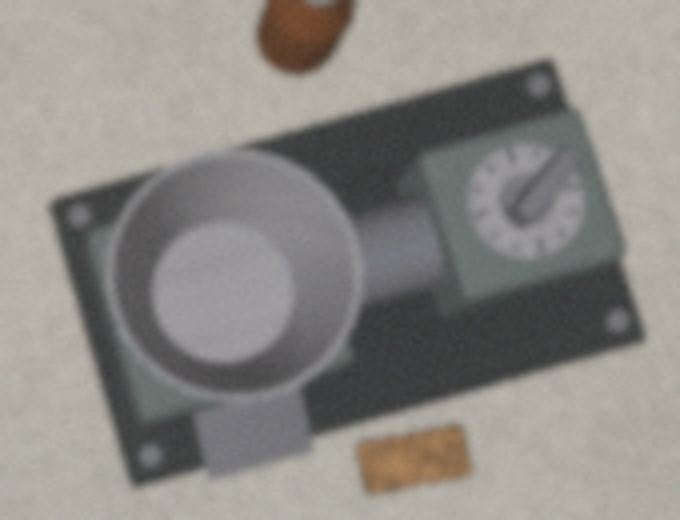

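View pics/c2.png

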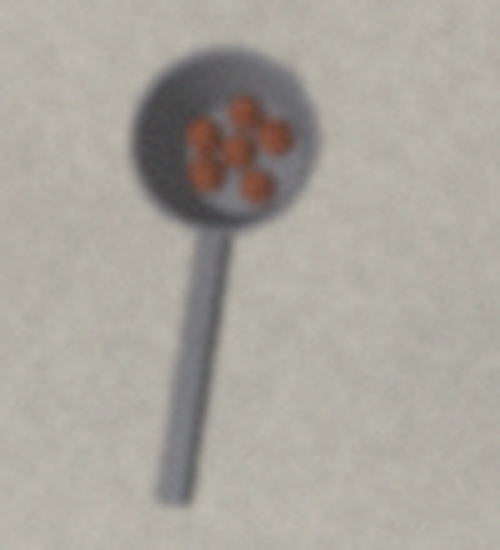

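View pics/c3.png

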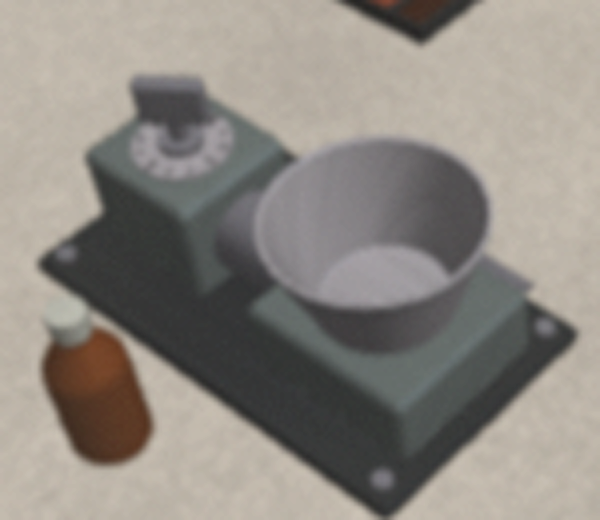

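```bash
python3 - <<'E'
from h import *
np.set_printoptions(precision=4,suppress=True)
t=imaging.camera_info('top');s=imaging.camera_info('scene')
c=[onz(t,u,v,.012)[:2] for u,v in [(263,150.75),(388,115),(410.75,184.5),(284.25,221.75)]]
print(c, np.mean(c,0)); e=(c[1]-c[0]+c[2]-c[3]);print('long dir -y', np.degrees(np.arctan2(e[1],e[0])), np.linalg.norm(e)/2)
e=(c[0]-c[3]+c[1]-c[2]);print('x dir?', np.degrees(np.arctan2(e[1],e[0])), np.linalg.norm(e)/2)
print('hopper rim',onz(t,308.75,168.25,.128))
# scene hopper rim: crop ellipse 256..490, 137..308 => 
print('hopper rim scene',onz(s,120+373/4,100+220/4,.128))
print('cup',onz(t,165.4,167.6,.055),'hend',onz(t,154.8,240.4,.050))
print('wing tips top', onz(t,250+520/4,100+208/4,.134),onz(t,250+576/4,100+152/4,.134))
print('wing tips scene',onz(s,120+133/4,100+77/4,.134),onz(s,120+203/4,100+80/4,.134))
d=np.load('pics/top0.npy');P=cloud(t,d)
for nm,(u0,u1,v0,v1),z0,z1 in [('cuprim',(140,190,140,195),.045,.06),('hop',(260,350,130,210),.118,.135),('wing',(360,410,130,180),.11,.14),('handle',(145,175,192,245),.03,.06)]:
    q=P[v0:v1,u0:u1].reshape(-1,3);q=q[(q[:,2]>z0)&(q[:,2]<z1)]
    print(nm,len(q),q.min(0),q.max(0),q.mean(0))
    if nm in('wing','handle'):
        (cx,cy),(w,h),a=cv2.minAreaRect((q[:,:2]*1000).astype(np.float32));vx=cv2.fitLine((q[:,:2]*1000).astype(np.float32),cv2.DIST_L2,0,.01,.01).ravel();print(cx,cy,w,h,a,np.degrees(np.arctan2(vx[1],vx[0])),vx)
    else:
        x,y=q[:,0],q[:,1];print('circle',np.linalg.lstsq(np.c_[2*x,2*y,np.ones(len(x))],x*x+y*y,rcond=None)[0][:2])
E
```

```text
[array([ 0.6256, -0.0344]), array([ 0.7093, -0.3175]), array([ 0.5506, -0.3632]), array([ 0.4661, -0.0821])] [ 0.5879 -0.1993]
long dir -y -73.40413672972973 0.29436373036309027
x dir? 16.349968247082803 0.16580668392779296
hopper rim [ 0.5671 -0.1248  0.128 ]
hopper rim scene [ 0.5697 -0.1222  0.128 ]
cup [0.579  0.1763 0.055 ] hend [0.4229 0.1951 0.05  ]
wing tips top [ 0.5993 -0.2651  0.134 ] [ 0.6277 -0.2936  0.134 ]
wing tips scene [ 0.6278 -0.2933  0.134 ] [ 0.5962 -0.2679  0.134 ]
cuprim 387 [0.522  0.1375 0.0451] [0.6203 0.2187 0.0599] [0.5762 0.1839 0.053 ]
circle [0.5758 0.1775]
hop 718 [ 0.5055 -0.1873  0.118 ] [ 0.6309 -0.0616  0.1331] [ 0.5737 -0.1283  0.1256]
circle [ 0.5681 -0.1241]
wing 157 [ 0.5956 -0.2955  0.1103] [ 0.6319 -0.2637  0.1387] [ 0.6126 -0.278   0.1309]
613.6710815429688 -279.63116455078125 11.968259811401367 42.06317901611328 50.95448303222656 -38.7178 [   0.7802   -0.6255  612.6388 -277.9975]
handle 367 [0.4237 0.1779 0.0363] [0.5275 0.2038 0.056 ] [0.4754 0.1898 0.0494]
475.8182678222656 190.69358825683594 14.707588195800781 105.52774810791016 83.14933776855469 -7.2308125 [  0.992   -0.1259 475.4345 189.7636]
```

```bash
cat >> h.py <<'E'
from scipy.spatial.transform import Rotation as Ro
import json,os
np.set_printoptions(precision=4,suppress=True)
def st(log=True):
    s=status.get_state()
    R=Ro.from_euler('xyz',s['eef_rot'],degrees=True)
    if log: open('log.jsonl','a').write(json.dumps([list(s['joints']),list(s['tcp_pos']),list(s['eef_rot'])])+'\n')
    print('t',round(s['time_s'],2),'p',s['tcp_pos'],'rpy',s['eef_rot'].round(1),'j',s['joints'].round(1),'F',s['contact_force'].round(1),'w',round(s['gripper_width'],4))
    return s,np.array(s['tcp_pos']),R
def row(p,R,s=None):
    s,p0,R0=st()
    d=R0.inv().apply(np.asarray(p)-p0)/.2; w=(R0.inv()*R).as_rotvec()/(np.pi/2)
    print('ROW',np.r_[d,w].round(3), 'rows needed', max(np.linalg.norm(d)*200/62.5, np.linalg.norm(w)*90/10.7).round(1))
def down(yaw): return Ro.from_euler('xyz',[180,0,yaw],degrees=True)
E
python3 - <<'E'
from h import *
row([.463,.190,.2],down(-7))
row([.333,.416,.2],down(-7))
E
```

```text
t 0.1 p [0.2018 0.6437 0.2257] rpy [179.9  -0.  -17.4] j [ 89.1  20.6   0.6  -0.  -70.1 -16.5] F [-0.5 -0.2 -0.2] w 0.0875
ROW [ 1.925  1.773  0.132  0.001 -0.    -0.116] rows needed 8.4
t 0.1 p [0.2018 0.6437 0.2257] rpy [179.9  -0.  -17.4] j [ 89.1  20.6   0.6  -0.  -70.1 -16.5] F [-0.5 -0.2 -0.2] w 0.0875
ROW [ 0.966  0.89   0.13   0.001 -0.    -0.116] rows needed 4.2
```

>>> {"op": "apply_moves", "data": {"moves": [[0.24,0.22,0.03,0,0,-0.03],[0.48,0.44,0.06,0,0,-0.06],[0.72,0.66,0.1,0,0,-0.09],[0.96,0.89,0.13,0,0,-0.116]], "hand": -1, "grip_force": 60}}

```text
time_s: 0.6
tcp_pos: [0.3258, 0.426, 0.2007]
eef_rot: [179.9, 0.0, -6.9]
contact_force: [0.8, 1.1, -0.2]
gripper_width: 0.0878
```

```bash
python3 - <<'E'
from h import *
row([.463,.190,.2],down(-7))
E
```

```text
t 0.6 p [0.3258 0.426  0.2007] rpy [179.9   0.   -6.9] j [ 73.6   8.7 -18.9   0.  -62.5   9.6] F [ 0.8  1.1 -0.2] w 0.0878
ROW [0.822 1.09  0.006 0.001 0.    0.001] rows needed 4.4
```

>>> {"op": "apply_moves", "data": {"moves": [[0.2,0.27,0,0,0,0],[0.4,0.54,0,0,0,0],[0.6,0.8,0,0,0,0],[0.75,1,0,0,0,0],[0.75,1,0,0,0,0]]}}

```text
time_s: 1.23
tcp_pos: [0.4518, 0.206, 0.2008]
eef_rot: [179.8, 0.0, -7.2]
contact_force: [-0.7, 0.2, 0.3]
gripper_width: 0.0876
```

```bash
python3 - <<'E'
from h import *
row([.463,.190,.2],down(-7))
ti=imaging.camera_info('wrist')
p,d=imaging.capture('wrist');cv2.imwrite('pics/w1.png',p);np.save('pics/w1.npy',d);np.save('pics/w1T.npy',ti['T'])
print(ti)
E
```

```text
t 1.23 p [0.4518 0.206  0.2008] rpy [179.8   0.   -7.2] j [ 47.3   4.8 -23.5   0.1 -61.9  35.5] F [-0.7  0.2  0.3] w 0.0876
ROW [ 0.066  0.072  0.004  0.002  0.001 -0.002] rows needed 0.3
{'fx': 278.93363059973376, 'fy': 278.93363059973376, 'cx': 258.9159811471073, 'cy': 192.12688484608913, 'T': array([[-0.1249,  0.9469,  0.2962,  0.5318],
       [-0.9922, -0.1199, -0.0353,  0.1965],
       [ 0.002 , -0.2983,  0.9545,  0.3595],
       [ 0.    ,  0.    ,  0.    ,  1.    ]])}
```

View pics/w1.png

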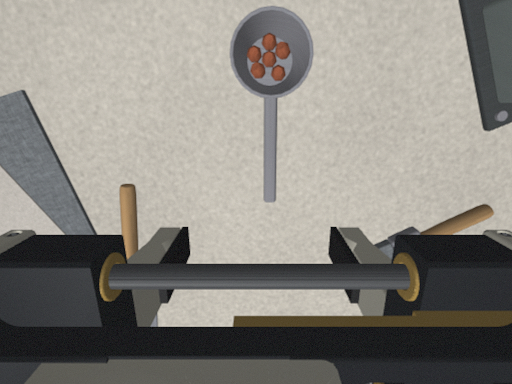

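```bash
python3 - <<'E'
from h import *
i=imaging.camera_info('wrist')
print('handle end',onz(i,269.5,201,.05),'root',onz(i,270.5,100,.05),'cup',onz(i,271.5,52,.055))
# fit FK
L=[json.loads(l) for l in open('log.jsonl')]
L=L[1:]
def fk(q,P):
    a1,d1,L2,a3,d4,d6,b,o2,o3=P
    q=np.radians(q)
    T=np.array([0,0,d1]);R=Ro.from_euler('z',q[0]);
    p=T+R.apply([a1,b,0])
    R=R*Ro.from_euler('y',q[1]); p=p+R.apply([0,0,L2])
    R=R*Ro.from_euler('y',-q[2]); p=p+R.apply([d4,0,a3])
    R=R*Ro.from_euler('x',q[3])
    R=R*Ro.from_euler('y',-q[4]); p=p+R.apply([d6,0,0])
    return p,R.apply([1,0,0])
from scipy.optimize import least_squares
f=lambda P: np.concatenate([fk(j,np.r_[P,0,0])[0]-np.array(p) for j,p,_ in L])
s=least_squares(f,[0,.3,.3,.0,.3,.2,-.19]);print(s.x,f(s.x))
for j,p,e in L: print(fk(j,np.r_[s.x,0,0])[1])
E
```

```text
handle end [0.423  0.1984 0.05  ] root [0.5348 0.1847 0.05  ] cup [0.5794 0.1789 0.055 ]
[-0.0047 -0.5731  0.6085  0.0072  0.4622 -0.38   -0.1918] [-0.      0.     -0.      0.      0.      0.0001 -0.     -0.     -0.0001]
[ 0.0003 -0.0015 -1.    ]
[-0.0007 -0.002  -1.    ]
[-0.0025 -0.0013 -1.    ]
```

```bash
python3 - <<'E'
from h import *
row([.465,.192,.0235],down(-7))
E
```

```text
t 1.27 p [0.4513 0.2075 0.2008] rpy [179.9   0.   -7.1] j [ 47.4   4.8 -23.4   0.1 -61.9  35.4] F [-0.   1.  -0.6] w 0.0875
ROW [ 0.078  0.066  0.887  0.002  0.    -0.001] rows needed 2.9
```

>>> {"op": "apply_moves", "data": {"moves": [[0.078,0.066,0.2,0,0,0],[0.078,0.066,0.42,0,0,0],[0.078,0.066,0.62,0,0,0],[0.078,0.066,0.77,0,0,0],[0.078,0.066,0.85,0,0,0],[0.078,0.066,0.887,0,0,0],[0.078,0.066,0.887,0,0,0],[0.078,0.066,0.887,0,0,0]]}}

```text
time_s: 2.28
tcp_pos: [0.4654, 0.1927, 0.0242]
eef_rot: [179.9, -0.0, -7.1]
contact_force: [0.7, 0.8, 0.8]
gripper_width: 0.0878
```

>>> {"op": "apply_moves", "data": {"moves": [[0,0,0,0,0,0],[0,0,0,0,0,0],[0,0,0,0,0,0],[0,0,0,0,0,0],[0,0,0,0,0,0],[0,0,0,0,0,0],[0,0,0,0,0,0]], "hand": 1, "grip_force": 60}}

```text
time_s: 3.15
tcp_pos: [0.4654, 0.1927, 0.0242]
eef_rot: [179.9, -0.0, -7.1]
contact_force: [0.2, -0.1, -1.1]
gripper_width: 0.0232
```

```bash
python3 - <<'E'
from h import *
row([.465,.192,.0235],down(-7))
E
```

```text
t 3.15 p [0.4654 0.1927 0.0242] rpy [179.9  -0.   -7.1] j [ 44.9  17.9 -34.8   0.1 -37.3  37.9] F [ 0.2 -0.1 -1.1] w 0.0232
ROW [-0.001  0.004  0.003  0.001 -0.    -0.001] rows needed 0.0
```

>>> {"op": "apply_moves", "data": {"moves": [[0,0,0,0,0,0],[0,0,0,0,0,0],[0,0,0,0,0,0]]}}

```text
time_s: 3.52
tcp_pos: [0.4653, 0.1926, 0.0241]
eef_rot: [179.9, 0.0, -7.1]
contact_force: [0.3, 0.3, 0.6]
gripper_width: 0.0134
```

>>> {"op": "apply_moves", "data": {"moves": [[0,0,-0.05,0,0,0],[0,0,-0.15,0,0,0],[0,0,-0.3,0,0,0],[0,0,-0.5,0,0,0],[0,0,-0.7,0,0,0],[0,0,-0.85,0,0,0],[0,0,-0.95,0,0,0],[0,0,-1,0,0,0],[0,0,-1,0,0,0]]}}

```text
time_s: 4.65
tcp_pos: [0.4652, 0.193, 0.2245]
eef_rot: [180.0, -0.0, -7.1]
contact_force: [-0.3, -0.3, -2.3]
gripper_width: 0.0134
```

```bash
python3 - <<'E'
from h import *
st()
p,d=imaging.capture('wrist');cv2.imwrite('pics/w2.png',p)
E
```

```text
t 4.65 p [0.4652 0.193  0.2245] rpy [180.   -0.   -7.1] j [ 45.    4.4 -20.7   0.1 -65.   38. ] F [-0.3 -0.3 -2.3] w 0.0134
```

View pics/w2.png

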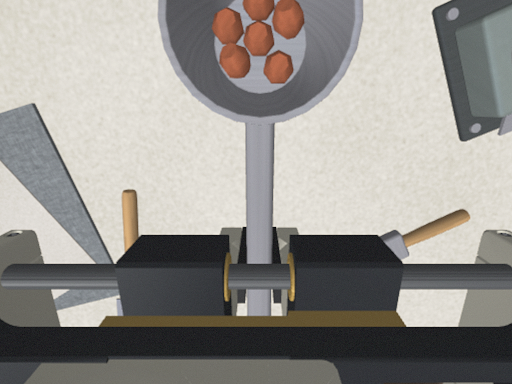

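>>> {"op": "apply_moves", "data": {"moves": [[0,0.15,-0.1,-0.05,0,0],[0,0.3,-0.2,-0.1,0,0],[0,0.45,-0.25,-0.15,0,0],[0,0.6,-0.25,-0.2,0,0],[0,0.7,-0.25,-0.2,0,0],[0,0.7,-0.25,-0.2,0,0]]}}

```text
time_s: 5.45
tcp_pos: [0.4471, 0.053, 0.2733]
eef_rot: [162.0, 0.1, -7.1]
contact_force: [-0.1, -0.7, -2.3]
gripper_width: 0.0132
```

```bash
cat > fit.py <<'E'
from h import *
from scipy.optimize import least_squares
def fk(q,P,s4=1,s6=1):
    a1,d1,L2,a3,d4,d6,b=P
    q=np.radians(q)
    p=np.array([0,0,d1]);R=Ro.from_euler('z',q[0]);
    p=p+R.apply([a1,b,0])
    R=R*Ro.from_euler('y',q[1]); p=p+R.apply([0,0,L2])
    R=R*Ro.from_euler('y',-q[2]); p=p+R.apply([d4,0,a3])
    R=R*Ro.from_euler('x',s4*q[3])
    R=R*Ro.from_euler('y',-q[4]); p=p+R.apply([d6,0,0])
    R=R*Ro.from_euler('x',s6*q[5])
    return p,R
def fit(s4,s6,pr=True):
    L=[json.loads(l) for l in open('log.jsonl')]
    # tool offset rotation C: R_fk*C = R_meas
    def f(P):
        o=[]
        Cs=Ro.from_rotvec(P[7:])
        for j,p,e in L:
            a,R=fk(j,P[:7],s4,s6); Rm=Ro.from_euler('xyz',e,degrees=True)
            o+=list(a-p)+list(.2*((R*Cs).inv()*Rm).as_rotvec())
        return np.array(o)
    best=None
    for c0 in ([0,1.57,0],[1.2,1.2,1.2],[-1.2,1.2,-1.2],[0,2.2,2.2]):
        s=least_squares(f,np.r_[0,.3,.5,0,.4,.3,-.19,c0])
        if best is None or s.cost<best.cost: best=s
    if pr: print(s4,s6,best.cost,best.x, abs(best.fun).max())
    return best.x
if __name__=='__main__':
    st()
    for a in(1,-1):
        for b in (1,-1): fit(a,b)
E
python3 fit.py
```

```text
t 5.45 p [0.4471 0.053  0.2733] rpy [162.    0.1  -7.1] j [ 42.5   2.  -23.9  11.7 -78.4  36.5] F [-0.1 -0.7 -2.3] w 0.0132
1 1 0.11166628827996944 [-0.0347 -0.2446  0.6857  0.0138  0.4684  0.0196 -0.2014 -1.6831  0.8287
 -1.7565] 0.25674857147745145
1 -1 0.008098512431755502 [-0.0347 -0.2446  0.6857  0.0138  0.4684  0.0196 -0.2014 -1.2202  1.2567
 -1.2329] 0.07982536470123167
-1 1 0.10225385938292622 [-0.005   0.1758  0.5981  0.0042  0.4692  0.3479 -0.1921 -1.7019  0.7939
 -1.7019] 0.2548037443535661
-1 -1 0.0006211477002178609 [-0.005   0.1758  0.5981  0.0042  0.4692  0.3479 -0.1921 -1.2092  1.2092
 -1.2092] 0.03171825423392033
```

```bash
python3 - <<'E'
from fit import *
P=fit(-1,-1,False)
for l in open('log.jsonl'):
    j,p,e=json.loads(l); a,R=fk(j,P[:7],-1,-1); print(np.round(j,1),(a-p)*1000,(R*Ro.from_rotvec(P[7:])).as_euler('xyz',degrees=True),np.round(e,1))
E
```

```text
[ 89.1  20.6   0.6  -0.  -70.1 -16.5] [0.2778 0.5876 5.8632] [179.9149  -0.0087 -17.4116] [179.9  -0.  -17.4]
[ 89.1  20.6   0.6  -0.  -70.1 -16.5] [0.2778 0.5876 5.8632] [179.9149  -0.0087 -17.4116] [179.9  -0.  -17.4]
[ 73.6   8.7 -18.9   0.  -62.5   9.6] [0.6717 1.3645 4.6987] [179.8814   0.0158  -6.87  ] [179.9   0.   -6.9]
[ 47.3   4.8 -23.5   0.1 -61.9  35.5] [1.3071 1.0741 4.4215] [179.8424   0.0459  -7.1685] [179.8   0.   -7.2]
[ 47.4   4.8 -23.4   0.1 -61.9  35.4] [1.308  1.0765 4.4448] [179.8608   0.0408  -7.1   ] [179.9   0.   -7.1]
[ 44.9  17.9 -34.8   0.1 -37.3  37.9] [0.4864 0.1624 1.5896] [179.9125  -0.0087  -7.063 ] [179.9  -0.   -7.1]
[ 45.    4.4 -20.7   0.1 -65.   38. ] [1.2957 0.9596 4.8373] [179.9512  -0.0196  -7.0753] [180.   -0.   -7.1]
[ 42.5   2.  -23.9  11.7 -78.4  36.5] [ -7.1299  -4.1947 -31.7183] [161.9556   0.0949  -7.1357] [162.    0.1  -7.1]
```

```bash
python3 - <<'E'
s=open('fit.py').read()
s=s.replace("a1,d1,L2,a3,d4,d6,b=P","a1,d1,L2,a3,d4,d6,b,b4,c6=P").replace("p=p+R.apply([d6,0,0])","p=p+R.apply([d6,b4,c6])").replace("P[:7]","P[:9]").replace("P[7:]","P[9:]").replace(".3,-.19,c0]",".3,0,-.19,0,c0]")
s=s.replace("return np.array(o)","return np.r_[o,.001*P[:9]]")
open('fit.py','w').write(s)
E
python3 - <<'E'
from fit import *
P=fit(-1,-1);
for l in open('log.jsonl'):
    j,p,e=json.loads(l); a,R=fk(j,P[:9],-1,-1); print((a-p)*1000)
E
```

```text
-1 -1 3.894636260376318e-07 [ 0.039   0.1855  0.6016  0.      0.4634  0.3649 -0.0492 -0.1426 -0.0388
 -1.2092  1.2092 -1.2092] 0.0006015856432743707
[-0.0081 -0.0002  0.0074]
[-0.0081 -0.0002  0.0074]
[-0.0021  0.0191  0.0336]
[0.003  0.0042 0.0161]
[0.0016 0.004  0.0097]
[ 0.0212 -0.0246 -0.0022]
[-0.0197 -0.0141 -0.0717]
[-0.0018  0.0019 -0.0005]
```

```bash
cat > ik.py <<'E'
from fit import *
P=fit(-1,-1,False)
lo=np.array([-176.03,-82.01,-58.28,-173.87,-174.79,-173.66]);hi=np.array([176.03,121.73,71.71,95.51,-0.11,173.66])
C=Ro.from_rotvec(P[9:])
def ik(p,R,q0):
    def f(q):
        a,Q=fk(q,P[:9],-1,-1); return np.r_[a-p,.2*((Q*C).inv()*R).as_rotvec()]
    s=least_squares(f,np.clip(q0,lo+1,hi-1),bounds=(lo,hi),x_scale=30.);return s.x,abs(s.fun).max()
def pour(psi,dip,phi,hop=np.array([.567,-.1245]),lipz=.14,back=.01,Cp=None):
    R=Ro.from_euler('z',psi,degrees=True)*Ro.from_euler('y',dip,degrees=True)*Ro.from_euler('x',phi,degrees=True)
    z=R.apply([0,0,1]);h=R.apply([1,0,0]);dn=np.array([0,0,-1.]);e=dn-z*(dn@z);e/=np.linalg.norm(e)
    if Cp is None:
        zh=np.r_[z[:2],0];zh/=np.linalg.norm(zh)
        lip=np.r_[hop,lipz]-zh*back
        Cp=lip-.042*e-.013*z
    Rt=R*Ro.from_euler('x',180,degrees=True)
    g=Cp-.115*h; tcp=g+.0188*Rt.apply([0,0,1])
    corners=np.array([g+Rt.apply([x,y,-b]) for x in(-.039,.039) for y in(-.096,.096) for b in(.047,.16)])
    return tcp,Rt,Cp,corners,np.degrees(np.arccos(z[2]))
E
python3 - <<'E'
from ik import *
L=[json.loads(l) for l in open('log.jsonl')]
q0=np.array(L[-1][0])
for phi in(-110,110):
  for psi in(-60,-40,-20,0,20,40):
    for dip in(0,20,40):
      tcp,R,Cp,co,til=pour(psi,dip,phi)
      best=min((ik(tcp,R,q) for q in(q0,[20,5,-20,-90,-80,30],[0,5,-20,60,-90,0])),key=lambda x:x[1])
      wc=tcp-.365*R.apply([0,0,1])
      print(phi,psi,dip,'tilt%.0f'%til,best[0].round(0),'err%.3f'%best[1],'corner zmin %.3f'%co[:,2].min(),'wc',wc.round(2),'C',Cp.round(3))
E
```

```text
-110 -60 0 tilt110 [  23.   63.   -6.    8. -131.    3.] err0.000 corner zmin 0.039 wc [0.78 0.13 0.07] C [ 0.56  -0.128  0.184]
-110 -60 20 tilt109 [  25.   59.  -10.   14. -129.   27.] err0.000 corner zmin 0.074 wc [0.77 0.16 0.11] C [ 0.56  -0.13   0.184]
-110 -60 40 tilt105 [  26.   54.  -14.   21. -126.   50.] err0.000 corner zmin 0.122 wc [0.76 0.17 0.17] C [ 0.559 -0.132  0.184]
-110 -40 0 tilt110 [  30.   61.  -22.   21. -117.    3.] err0.000 corner zmin 0.039 wc [0.68 0.19 0.07] C [ 0.562 -0.131  0.184]
-110 -40 20 tilt109 [  32.   56.  -27.   26. -116.   25.] err0.000 corner zmin 0.074 wc [0.66 0.21 0.11] C [ 0.562 -0.132  0.184]
-110 -40 40 tilt105 [  32.   50.  -30.   33. -114.   47.] err0.000 corner zmin 0.122 wc [0.65 0.22 0.17] C [ 0.562 -0.135  0.184]
-110 -20 0 tilt110 [  36.   59.  -39.   32. -104.   -4.] err0.000 corner zmin 0.039 wc [0.57 0.21 0.07] C [ 0.564 -0.132  0.184]
-110 -20 20 tilt109 [  38.   53.  -44.   38. -103.   16.] err0.000 corner zmin 0.074 wc [0.54 0.22 0.11] C [ 0.565 -0.133  0.184]
-110 -20 40 tilt105 [  38.   47.  -48.   44. -102.   39.] err0.
[... 2855 characters left out ...]
c [ 0.57 -0.46  0.07] C [ 0.564 -0.117  0.184]
110 20 20 tilt109 [ -31.   55.    3.  -65. -131.  123.] err0.000 corner zmin 0.074 wc [ 0.54 -0.47  0.11] C [ 0.565 -0.116  0.184]
110 20 40 tilt105 [ -32.   50.    2.  -70. -127.   98.] err0.000 corner zmin 0.122 wc [ 0.52 -0.47  0.17] C [ 0.566 -0.113  0.184]
110 40 0 tilt110 [ -21.   63.   14.  -48. -143.  149.] err0.000 corner zmin 0.039 wc [ 0.68 -0.44  0.07] C [ 0.562 -0.118  0.184]
110 40 20 tilt109 [ -24.   59.   13.  -57. -142.  121.] err0.000 corner zmin 0.074 wc [ 0.66 -0.46  0.11] C [ 0.562 -0.117  0.184]
110 40 40 tilt105 [ -26.   54.   14.  -63. -139.   94.] err0.000 corner zmin 0.122 wc [ 0.65 -0.47  0.17] C [ 0.562 -0.114  0.184]
```

```bash
cat >> ik.py <<'E'
def fpts(q):
    a1,d1,L2,a3,d4,d6,b,b4,c6=P[:9]; x=np.radians(q)
    R=Ro.from_euler('z',x[0]);p=np.array([0,0,d1])+R.apply([a1,b,0])
    R=R*Ro.from_euler('y',x[1]);p=p+R.apply([0,0,L2]);el=p
    R=R*Ro.from_euler('y',-x[2]);p=p+R.apply([d4,0,a3]);return el,p
E
python3 - <<'E'
from ik import *
t=imaging.camera_info('top')
print('muller',onz(t,170,122,.02),'jar',onz(t,242,90,.03),'binder',onz(t,325,108,.04))
L=[json.loads(l) for l in open('log.jsonl')]
q=np.array(L[-1][0])
tcp,R,Cp,co,til=pour(-25,40,-120,lipz=.148)
print('C',Cp,til)
for f in np.linspace(0,1,13):
    psi,dip,phi=-10-15*f,40*min(1,1.6*f),-18-102*f
    tcp,R,_,co,til=pour(psi,dip,phi,Cp=Cp+[0,0,.05*(1-f)])
    qn,e=ik(tcp,R,q)
    print(round(f,2),tcp,'til%.0f'%til,qn.round(0),'e%.4f'%e,'dq',abs(qn-q).max().round(0),'corn',co[:,2].min().round(3),'forearm end',fpts(qn)[1].round(2),'wc',(tcp-.365*R.apply([0,0,1])).round(2))
    q=qn
print(co)
E
```

```text
muller [0.6893 0.1764 0.02  ] jar [0.7612 0.0136 0.03  ] binder [ 0.7169 -0.1712  0.04  ]
C [ 0.5665 -0.1304  0.1918] 112.521012118111
0.0 [ 0.4523 -0.1162  0.2239] til18 [ 23.   2. -32.  16. -67.  49.] e0.0000 dq 19.0 corn 0.257 forearm end [0.43 0.13 0.53] wc [ 0.47 -0.01  0.57]
0.08 [ 0.451  -0.116   0.2315] til27 [ 26.   7. -29.  19. -75.  46.] e0.0000 dq 7.0 corn 0.244 forearm end [0.46 0.17 0.51] wc [0.51 0.04 0.56]
0.17 [ 0.4511 -0.1159  0.2396] til36 [ 27.  13. -27.  20. -82.  45.] e0.0000 dq 7.0 corn 0.231 forearm end [0.49 0.2  0.47] wc [0.55 0.08 0.53]
0.25 [ 0.4524 -0.1158  0.2479] til46 [ 29.  18. -26.  22. -88.  45.] e0.0000 dq 6.0 corn 0.219 forearm end [0.51 0.22 0.44] wc [0.58 0.11 0.5 ]
0.33 [ 0.4551 -0.1159  0.2562] til55 [ 30.  23. -25.  24. -93.  46.] e0.0000 dq 5.0 corn 0.209 forearm end [0.53 0.24 0.4 ] wc [0.61 0.14 0.47]
0.42 [ 0.4593 -0.1162  0.2643] til64 [ 31.  27. -26.  26. -97.  47.] e0.0000 dq 4.0 corn 0.201 forearm end [0.54 0.26 0.35] wc [0.63 0.17 0.42]
0.5 [ 0.4648 -0.1167  0.272 ] til72 [  31.   31.  -27.   29. -101.   49.] e0.0000 dq 4.0 corn 0.19
[... 467 characters left out ...]
6 0.27 0.2 ] wc [0.59 0.23 0.26]
0.83 [ 0.4806 -0.1147  0.2773] til100 [  37.   43.  -41.   40. -105.   45.] e0.0000 dq 4.0 corn 0.15 forearm end [0.43 0.26 0.17] wc [0.57 0.23 0.21]
0.92 [ 0.4829 -0.1127  0.2751] til106 [  38.   46.  -45.   42. -105.   41.] e0.0000 dq 4.0 corn 0.131 forearm end [0.4  0.25 0.14] wc [0.54 0.23 0.17]
1.0 [ 0.4853 -0.1105  0.2729] til113 [  39.   50.  -49.   45. -106.   37.] e0.0000 dq 4.0 corn 0.116 forearm end [0.37 0.23 0.11] wc [0.51 0.23 0.13]
[[ 0.3944 -0.0582  0.2091]
 [ 0.4028  0.0459  0.1658]
 [ 0.5318 -0.0164  0.3365]
 [ 0.5403  0.0877  0.2932]
 [ 0.4485 -0.0834  0.1589]
 [ 0.457   0.0206  0.1157]
 [ 0.586  -0.0416  0.2863]
 [ 0.5944  0.0624  0.243 ]]
```

```bash
cat >> ik.py <<'E'
def rows(seq):
    s,p0,R0=st(); pp,RR=p0,R0
    out=[]
    for p,R in seq:
        d=R0.inv().apply(np.asarray(p)-p0)/.2; w=(R0.inv()*R).as_rotvec()/(np.pi/2)
        out.append([float(round(v,2)) if i<3 else float(round(v,3)) for i,v in enumerate(np.r_[d,w])])
        print('step mm %.0f deg %.1f'%(np.linalg.norm(p-pp)*1000,np.degrees((RR.inv()*R).magnitude())),end=' | ');pp,RR=p,R
    print();print(json.dumps(out))
E
python3 - <<'E'
from ik import *
tcp,R,Cp,co,til=pour(-25,40,-114,lipz=.165);print(Cp,til)
s,p0,R0=st(False)
t0,r0,*_=pour(-10,0,-18,Cp=Cp+[0,0,.05])
rows([(p0+(t0-p0)*f,r0) for f in(.15,.35,.55,.75,.9,1,1)])
E
```

```text
[ 0.5655 -0.1337  0.209 ] 108.15437467242975
t 5.45 p [0.4471 0.053  0.2733] rpy [162.    0.1  -7.1] j [ 42.5   2.  -23.9  11.7 -78.4  36.5] F [-0.1 -0.7 -2.3] w 0.0132
t 5.45 p [0.4471 0.053  0.2733] rpy [162.    0.1  -7.1] j [ 42.5   2.  -23.9  11.7 -78.4  36.5] F [-0.1 -0.7 -2.3] w 0.0132
step mm 26 deg 2.9 | step mm 35 deg 0.0 | step mm 35 deg 0.0 | step mm 35 deg 0.0 | step mm 26 deg 0.0 | step mm 18 deg 0.0 | step mm 0 deg 0.0 | 
[[0.02, 0.11, 0.06, 0.001, -0.009, 0.031], [0.04, 0.27, 0.15, 0.001, -0.009, 0.031], [0.07, 0.42, 0.23, 0.001, -0.009, 0.031], [0.1, 0.57, 0.31, 0.001, -0.009, 0.031], [0.12, 0.68, 0.38, 0.001, -0.009, 0.031], [0.13, 0.76, 0.42, 0.001, -0.009, 0.031], [0.13, 0.76, 0.42, 0.001, -0.009, 0.031]]
```

>>> {"op": "apply_moves", "data": {"moves": [[0.02,0.11,0.06,0,-0.01,0.03],[0.04,0.27,0.15,0,-0.01,0.03],[0.07,0.42,0.23,0,-0.01,0.03],[0.1,0.57,0.31,0,-0.01,0.03],[0.12,0.68,0.38,0,-0.01,0.03],[0.13,0.76,0.42,0,-0.01,0.03],[0.13,0.76,0.42,0,-0.01,0.03],[0.13,0.76,0.42,0,-0.01,0.03]]}}

```text
time_s: 6.45
tcp_pos: [0.4519, -0.1192, 0.2405]
eef_rot: [162.0, 0.1, -10.0]
contact_force: [0.1, 0.4, -1.9]
gripper_width: 0.0137
```

```bash
python3 - <<'E'
from ik import *
for n in('top','scene'):
    p,d=imaging.capture(n);cv2.imwrite(f'pics/{n}1.png',p)
s,p0,R0=st()
tcp,R,Cp,co,til=pour(-25,40,-114,lipz=.165)
seq=[]
for f in np.linspace(1/12,1,12):
    a=pour(-10-15*f,40*min(1,1.6*f),-18-96*f,Cp=Cp+[0,0,.05*max(0,1-2*f)])
    seq.append((a[0],a[1]))
rows(seq)
q=s['joints']
for t,R in seq:
    qn,e=ik(t,R,q);print(qn.round(0),round(e,4));q=qn
E
```

```text
t 6.55 p [ 0.452  -0.119   0.2406] rpy [162.    0.1 -10. ] j [ 22.5   1.3 -30.7  16.2 -68.8  50.3] F [-0.1 -0.3 -2.9] w 0.0133
t 6.55 p [ 0.452  -0.119   0.2406] rpy [162.    0.1 -10. ] j [ 22.5   1.3 -30.7  16.2 -68.8  50.3] F [-0.1 -0.3 -2.9] w 0.0133
step mm 4 deg 9.6 | step mm 4 deg 9.5 | step mm 4 deg 9.5 | step mm 5 deg 9.4 | step mm 6 deg 9.3 | step mm 6 deg 9.2 | step mm 13 deg 9.1 | step mm 8 deg 7.8 | step mm 3 deg 7.3 | step mm 3 deg 7.3 | step mm 3 deg 7.3 | step mm 4 deg 7.3 | 
[[-0.01, 0.01, -0.02, -0.088, -0.06, -0.009], [-0.01, 0.01, -0.04, -0.174, -0.118, -0.026], [-0.0, 0.02, -0.06, -0.259, -0.175, -0.052], [0.01, 0.02, -0.08, -0.341, -0.229, -0.087], [0.03, 0.02, -0.09, -0.419, -0.28, -0.13], [0.06, 0.03, -0.11, -0.495, -0.326, -0.181], [0.09, 0.04, -0.16, -0.566, -0.367, -0.24], [0.11, 0.05, -0.2, -0.64, -0.383, -0.282], [0.12, 0.05, -0.21, -0.72, -0.378, -0.304], [0.13, 0.04, -0.22, -0.799, -0.373, -0.326], [0.14, 0.03, -0.23, -0.877, -0.367, -0.349], [0.15, 0.03, -0.24, -0.955, -0.361, -0.374]]
[ 25.   6. -28.  18. -76.  47.] 0.0
[ 27.  12. -27.  20. -82.  46.] 0.0
[ 28.  17. -25.  21. -88.  46.] 0.0
[ 29.  22. -25.  23. -93.  47.] 0.0
[ 30.  26. -25.  25. -97.  48.] 0.0
[  30.   31.  -26.   27. -100.   50.] 0.0
[  31.   33.  -27.   30. -103.   53.] 0.0
[  33.   36.  -30.   33. -104.   53.] 0.0
[  34.   38.  -34.   36. -105.   50.] 0.0
[  35.   40.  -38.   39. -105.   48.] 0.0
[  37.   43.  -42.   41. -106.   45.] 0.0
[  37.   46.  -46.   43. -107.   41.] 0.0
```

View pics/scene1.png

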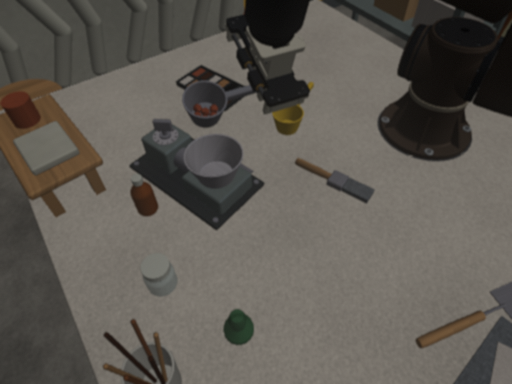

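View pics/top1.png

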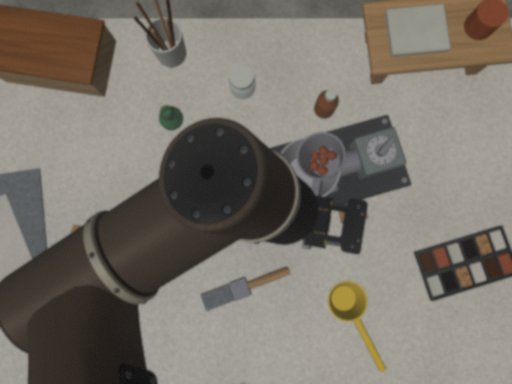

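```bash
python3 - <<'E'
from ik import *
t=imaging.camera_info('top');s=imaging.camera_info('scene')
tcp,R,Cp,co,til=pour(-25,40,-114,lipz=.165)
rim=Cp+[0,0,.05]+.013*np.array([0,.3,.95]);print(rim,proj(t,rim),proj(s,rim))
E
```

```text
[ 0.5655 -0.1298  0.2713] (np.float64(320.7044863159854), np.float64(155.41281152670052)) (np.float64(205.1747245614035), np.float64(97.20946541825451))
```

>>> {"op": "apply_moves", "data": {"moves": [[-0.01,0.01,-0.02,-0.088,-0.06,-0.009],[-0.01,0.01,-0.04,-0.174,-0.118,-0.026],[0,0.02,-0.06,-0.259,-0.175,-0.052],[0.01,0.02,-0.08,-0.341,-0.229,-0.087],[0.03,0.02,-0.09,-0.419,-0.28,-0.13],[0.06,0.03,-0.11,-0.495,-0.326,-0.181]]}}

```text
time_s: 7.3
tcp_pos: [0.4654, -0.1186, 0.2628]
eef_rot: [113.8, 32.1, -17.4]
contact_force: [-0.1, -0.7, -1.9]
gripper_width: 0.0131
```

```bash
python3 - <<'E'
from ik import *
P[:]=fit(-1,-1)
s,p0,R0=st()
tcp,R,Cp,co,til=pour(-25,40,-114,lipz=.165)
seq=[]
for f in np.linspace(7/12,1,6):
    a=pour(-10-15*f,40*min(1,1.6*f),-18-96*f,Cp=Cp)
    seq.append((a[0],a[1]))
rows(seq+[seq[-1]]*2)
q=s['joints']
for t,R in seq:
    qn,e=ik(t,R,q);print(qn.round(0),round(e,4),fpts(qn)[1]);q=qn
p,d=imaging.capture('scene');cv2.imwrite('pics/scene2.png',p)
E
```

```text
-1 -1 3.9802867774346717e-07 [ 0.      0.1988  0.6016  0.      0.4636  0.378  -0.     -0.1918 -0.
 -1.2092  1.2092 -1.2092] 0.0006015978891678361
t 7.3 p [ 0.4654 -0.1186  0.2628] rpy [113.8  32.1 -17.4] j [  30.8   30.7  -23.3   27.4 -102.    51.1] F [-0.1 -0.7 -1.9] w 0.0131
t 7.3 p [ 0.4654 -0.1186  0.2628] rpy [113.8  32.1 -17.4] j [  30.8   30.7  -23.3   27.4 -102.    51.1] F [-0.1 -0.7 -1.9] w 0.0131
step mm 13 deg 8.8 | step mm 8 deg 7.8 | step mm 3 deg 7.3 | step mm 3 deg 7.3 | step mm 3 deg 7.3 | step mm 4 deg 7.3 | step mm 0 deg 0.0 | step mm 0 deg 0.0 | 
[[-0.01, 0.06, -0.02, -0.078, -0.031, -0.05], [-0.01, 0.09, -0.05, -0.158, -0.047, -0.078], [-0.01, 0.1, -0.06, -0.239, -0.052, -0.079], [-0.01, 0.11, -0.07, -0.319, -0.058, -0.081], [-0.01, 0.11, -0.09, -0.4, -0.064, -0.085], [-0.0, 0.12, -0.1, -0.48, -0.07, -0.09], [-0.0, 0.12, -0.1, -0.48, -0.07, -0.09], [-0.0, 0.12, -0.1, -0.48, -0.07, -0.09]]
[  32.   33.  -25.   30. -105.   54.] 0.0 [0.4902 0.3018 0.3068]
[  33.   36.  -28.   33. -106.   55.] 0.0 [0.4686 0.3034 0.2739]
[  34.   38.  -32.   36. -107.   52.] 0.0 [0.4389 0.301  0.2425]
[  36.   40.  -35.   39. -108.   50.] 0.0 [0.409  0.2942 0.2136]
[  37.   42.  -39.   42. -109.   47.] 0.0 [0.3791 0.2834 0.1876]
[  38.   44.  -43.   44. -110.   44.] 0.0 [0.3497 0.2689 0.1652]
```

View pics/scene2.png

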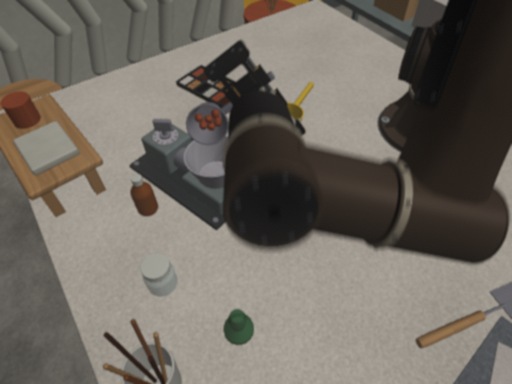

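>>> {"op": "apply_moves", "data": {"moves": [[-0.01,0.06,-0.02,-0.078,-0.031,-0.05],[-0.01,0.09,-0.05,-0.158,-0.047,-0.078],[-0.01,0.1,-0.06,-0.239,-0.052,-0.079],[-0.01,0.11,-0.07,-0.319,-0.058,-0.081],[-0.01,0.11,-0.09,-0.4,-0.064,-0.085],[0,0.12,-0.1,-0.48,-0.07,-0.09],[0,0.12,-0.1,-0.48,-0.07,-0.09],[0,0.12,-0.1,-0.48,-0.07,-0.09]]}}

```text
time_s: 8.35
tcp_pos: [0.4839, -0.1145, 0.2861]
eef_rot: [65.5, 40.4, -25.2]
contact_force: [-0.3, 0.8, -1.4]
gripper_width: 0.0132
```

```bash
python3 - <<'E'
from ik import *
s,p0,R0=st()
for n in('scene','wrist','top'):
    p,d=imaging.capture(n);cv2.imwrite(f'pics/{n}3.png',p)
E
```

```text
t 8.35 p [ 0.4839 -0.1145  0.2861] rpy [ 65.5  40.4 -25.2] j [  37.5   44.8  -43.3   44.2 -109.8   44.5] F [-0.3  0.8 -1.4] w 0.0132
```

View pics/scene3.png

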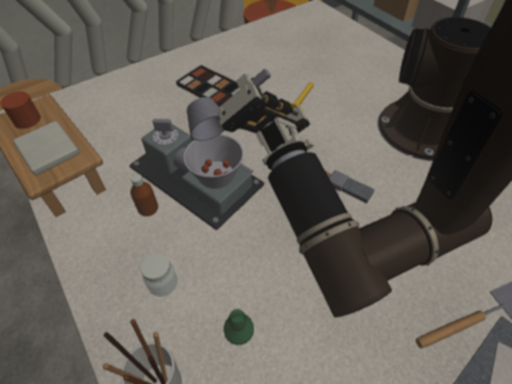

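View pics/wrist3.png

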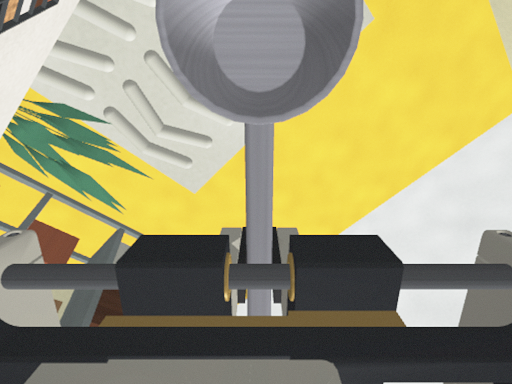

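View pics/top3.png

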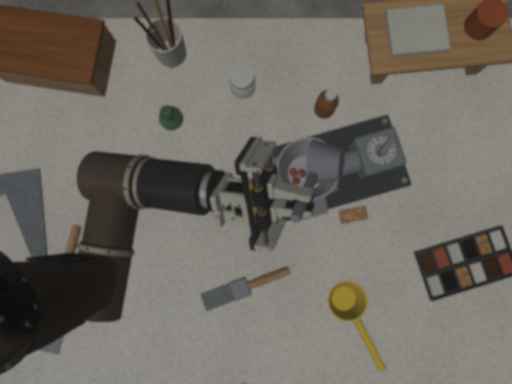

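```bash
python3 - <<'E'
import cv2
b=cv2.imread('pics/scene3.png');cv2.imwrite('pics/c4.png',cv2.convertScaleAbs(cv2.resize(b[125:200,170:255],None,fx=7,fy=7,interpolation=cv2.INTER_CUBIC),alpha=1.6))
E
```

```text
(no output)
```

View pics/c4.png

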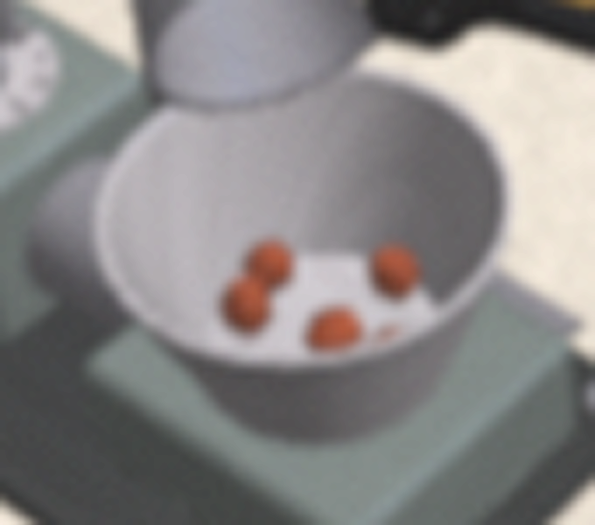

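```bash
python3 - <<'E'
from ik import *
P[:]=fit(-1,-1,False)
s,p0,R0=st()
tcp,R,Cp,co,til=pour(-25,40,-114,lipz=.165)
seq=[]
for f in np.linspace(11/12,0,11):
    a=pour(-7-18*f,40*min(1,1.6*f),-114*f,Cp=Cp+[0,.06*(1-f)**2,.03*(1-f)])
    seq.append((a[0],a[1]))
rows(seq+[seq[-1]])
q=s['joints']
for t,R in seq:
    qn,e=ik(t,R,q);print(qn.round(0),round(e,4));q=qn
E
```

```text
t 8.5 p [ 0.4836 -0.1149  0.2866] rpy [ 65.4  40.4 -25.3] j [  37.5   44.8  -43.3   44.2 -109.8   44.5] F [ 0.7  0.5 -1.4] w 0.0137
t 8.5 p [ 0.4836 -0.1149  0.2866] rpy [ 65.4  40.4 -25.3] j [  37.5   44.8  -43.3   44.2 -109.8   44.5] F [ 0.7  0.5 -1.4] w 0.0137
step mm 4 deg 9.0 | step mm 3 deg 9.5 | step mm 3 deg 9.5 | step mm 3 deg 9.5 | step mm 12 deg 10.7 | step mm 14 deg 11.3 | step mm 14 deg 11.4 | step mm 14 deg 11.6 | step mm 14 deg 11.7 | step mm 14 deg 11.9 | step mm 14 deg 12.0 | step mm 0 deg 0.0 | 
[[-0.02, -0.0, 0.01, 0.099, 0.013, 0.009], [-0.03, -0.01, 0.02, 0.203, 0.027, 0.011], [-0.04, -0.02, 0.02, 0.308, 0.042, 0.011], [-0.05, -0.03, 0.01, 0.412, 0.058, 0.008], [-0.05, -0.08, -0.02, 0.518, 0.077, 0.057], [-0.05, -0.13, -0.06, 0.625, 0.109, 0.115], [-0.05, -0.18, -0.11, 0.731, 0.155, 0.17], [-0.04, -0.22, -0.16, 0.836, 0.214, 0.218], [-0.02, -0.26, -0.22, 0.938, 0.285, 0.259], [-0.0, -0.29, -0.28, 1.037, 0.37, 0.29], [0.01, -0.31, -0.34, 1.132, 0.467, 0.311], [0.01, -0.31, -0.34, 1.132, 0.467, 0.311]]
[  37.   41.  -38.   41. -109.   48.] 0.0
[  35.   38.  -33.   38. -108.   51.] 0.0
[  34.   35.  -28.   34. -107.   55.] 0.0
[  32.   33.  -23.   30. -107.   58.] 0.0
[  30.   30.  -20.   25. -105.   56.] 0.0
[  29.   25.  -18.   21. -101.   53.] 0.0
[ 28.  20. -18.  18. -95.  52.] 0.0
[ 26.  15. -19.  14. -89.  52.] 0.0
[ 24.   9. -22.  11. -81.  54.] 0.0
[ 22.   4. -24.   6. -72.  58.] 0.0
[ 17.  -0. -26.  -0. -64.  66.] 0.0ik.py:19: RuntimeWarning: invalid value encountered in arccos
  return tcp,Rt,Cp,corners,np.degrees(np.arccos(z[2]))
```

>>> {"op": "apply_moves", "data": {"moves": [[-0.02,0,0.01,0.099,0.013,0.009],[-0.03,-0.01,0.02,0.203,0.027,0.011],[-0.04,-0.02,0.02,0.308,0.042,0.011],[-0.05,-0.03,0.01,0.412,0.058,0.008],[-0.05,-0.08,-0.02,0.518,0.077,0.057],[-0.05,-0.13,-0.06,0.625,0.109,0.115],[-0.05,-0.18,-0.11,0.731,0.155,0.17],[-0.04,-0.22,-0.16,0.836,0.214,0.218],[-0.02,-0.26,-0.22,0.938,0.285,0.259]]}}

```text
time_s: 9.62
tcp_pos: [0.451, -0.078, 0.2402]
eef_rot: [156.9, 13.0, -10.6]
contact_force: [-0.2, -0.3, -1.9]
gripper_width: 0.0134
```

```bash
python3 - <<'E'
from ik import *
s,p0,R0=st()
t1=np.array([.45,.05,.25]);t2=np.array([.4653,.1926,.18])
rows([(p0+(t1-p0)*f,Ro.from_rotvec((down(-7.1)*R0.inv()).as_rotvec()*g)*R0) for f,g in((.15,.25),(.35,.5),(.65,.75),(1,1))]+[(t1+(t2-t1)*f,down(-7.1)) for f in(.33,.66,.9,1)])
E
```

```text
t 9.62 p [ 0.451  -0.078   0.2402] rpy [156.9  13.  -10.6] j [ 25.2  10.6 -21.2  11.5 -82.3  52.9] F [-0.2 -0.3 -1.9] w 0.0134
t 9.62 p [ 0.451  -0.078   0.2402] rpy [156.9  13.  -10.6] j [ 25.2  10.6 -21.2  11.5 -82.3  52.9] F [-0.2 -0.3 -1.9] w 0.0134
step mm 19 deg 6.6 | step mm 26 deg 6.6 | step mm 39 deg 6.6 | step mm 45 deg 6.6 | step mm 53 deg 0.0 | step mm 53 deg 0.0 | step mm 38 deg 0.0 | step mm 16 deg 0.0 | 
[[-0.02, -0.09, -0.04, 0.063, 0.037, -0.002], [-0.05, -0.2, -0.09, 0.126, 0.075, -0.004], [-0.08, -0.37, -0.17, 0.189, 0.112, -0.006], [-0.13, -0.57, -0.27, 0.252, 0.15, -0.009], [-0.12, -0.83, -0.25, 0.252, 0.15, -0.009], [-0.11, -1.1, -0.24, 0.252, 0.15, -0.009], [-0.11, -1.29, -0.23, 0.252, 0.15, -0.009], [-0.11, -1.37, -0.22, 0.252, 0.15, -0.009]]
```

>>> {"op": "apply_moves", "data": {"moves": [[-0.02,-0.09,-0.04,0.063,0.037,0],[-0.05,-0.2,-0.09,0.126,0.075,0],[-0.08,-0.37,-0.17,0.189,0.112,-0.01],[-0.13,-0.57,-0.27,0.252,0.15,-0.01],[-0.12,-0.8,-0.25,0.252,0.15,-0.01],[-0.11,-0.95,-0.24,0.252,0.15,-0.01],[-0.11,-0.95,-0.24,0.252,0.15,-0.01]]}}

```text
time_s: 10.5
tcp_pos: [0.4579, 0.1185, 0.2152]
eef_rot: [-179.9, 0.0, -6.9]
contact_force: [-0.5, 0.6, -1.2]
gripper_width: 0.0135
```

```bash
python3 - <<'E'
from ik import *
s,p0,R0=st()
for n in('top','scene'):
    p,d=imaging.capture(n);cv2.imwrite(f'pics/{n}4.png',p)
    np.save(f'pics/{n}4.npy',d)
    c=p[130:210,260:350] if n=='top' else p[125:200,170:255]
    cv2.imwrite(f'pics/c5{n}.png',cv2.convertScaleAbs(cv2.resize(c,None,fx=6,fy=6,interpolation=cv2.INTER_CUBIC),alpha=1.6))
rows([([.4653,.1926,.14],down(-7.1)),([.4653,.1926,.025],down(-7.1))])
E
```

```text
t 10.5 p [0.4579 0.1185 0.2152] rpy [-179.9    0.    -6.9] j [ 38.4   1.7 -24.8  -0.1 -63.5  44.8] F [-0.5  0.6 -1.2] w 0.0135
t 10.6 p [0.4584 0.1174 0.216 ] rpy [-179.9   -0.    -7. ] j [ 38.2   1.6 -24.8  -0.1 -63.5  44.8] F [-0.2  0.1 -0.9] w 0.0131
step mm 107 deg 0.2 | Traceback (most recent call last):
  File "<stdin>", line 8, in <module>
  File "ik.py", line 31, in rows
    print('step mm %.0f deg %.1f'%(np.linalg.norm(p-pp)*1000,np.degrees((RR.inv()*R).magnitude())),end=' | ');pp,RR=p,R
                                                  ~^~~
TypeError: unsupported operand type(s) for -: 'list' and 'list'
```

View pics/c5top.png

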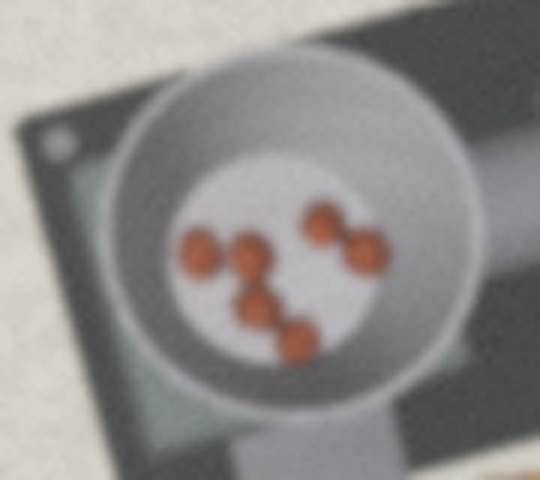

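View pics/scene4.png

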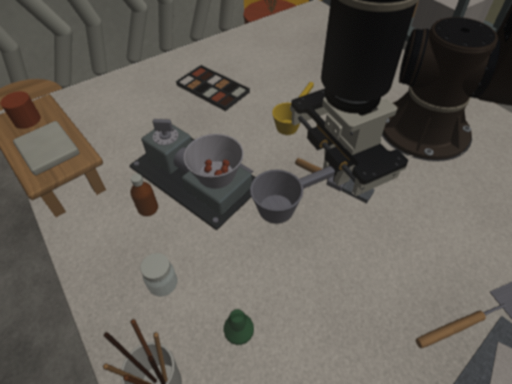

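All six nuggets are in the hopper. They show in the top crop as six red blobs on the hopper floor, around top-image pixel (305,172). The cup is empty and level. Next I'll set the cup down at its old place.

```bash
python3 - <<'E'
from ik import *
A=np.array
rows([(A([.4653,.1926,.15]),down(-7.1)),(A([.4653,.1926,.025]),down(-7.1))])
E
```

```text
t 10.6 p [0.4584 0.1174 0.216 ] rpy [-179.9   -0.    -7. ] j [ 38.2   1.6 -24.8  -0.1 -63.5  44.8] F [-0.2  0.1 -0.9] w 0.0131
step mm 100 deg 0.2 | step mm 125 deg 0.0 | 
[[-0.01, -0.38, 0.33, -0.001, -0.0, 0.002], [-0.01, -0.38, 0.96, -0.001, -0.0, 0.002]]
```

>>> {"op": "apply_moves", "data": {"moves": [[0,-0.15,0.1,0,0,0],[-0.01,-0.32,0.25,0,0,0],[-0.01,-0.38,0.4,0,0,0],[-0.01,-0.38,0.6,0,0,0],[-0.01,-0.38,0.75,0,0,0],[-0.01,-0.38,0.86,0,0,0],[-0.01,-0.38,0.91,0,0,0],[-0.01,-0.38,0.94,0,0,0],[-0.01,-0.38,0.955,0,0,0],[-0.01,-0.38,0.955,0,0,0]]}}

```text
time_s: 11.85
tcp_pos: [0.466, 0.1936, 0.0257]
eef_rot: [-179.9, -0.1, -7.0]
contact_force: [0.5, -0.5, -1.9]
gripper_width: 0.014
```

```bash
python3 - <<'E'
from ik import *
st()
E
```

```text
t 11.85 p [0.466  0.1936 0.0257] rpy [-179.9   -0.1   -7. ] j [ 44.9  17.8 -34.7  -0.1 -37.4  38.2] F [ 0.5 -0.5 -1.9] w 0.014
```

>>> {"op": "apply_moves", "data": {"moves": [[0,0,0.008,0,0,0],[0,0,0.008,0,0,0],[0,0,0.009,0,0,0]]}}

```text
time_s: 12.22
tcp_pos: [0.4661, 0.1938, 0.0241]
eef_rot: [-179.8, -0.1, -6.9]
contact_force: [-1.1, 0.3, 0.4]
gripper_width: 0.0134
```

>>> {"op": "apply_moves", "data": {"moves": [[0,0,0,0,0,0],[0,0,0,0,0,0],[0,0,0,0,0,0],[0,0,0,0,0,0],[0,0,0,0,0,0],[0,0,0,0,0,0]], "hand": -1}}

```text
time_s: 12.98
tcp_pos: [0.4661, 0.1938, 0.0241]
eef_rot: [-179.8, -0.1, -6.9]
contact_force: [0.2, -0.5, 0.1]
gripper_width: 0.0678
```

>>> {"op": "apply_moves", "data": {"moves": [[0,0,-0.05,0,0,0],[0,0,-0.25,0,0,0],[0,0,-0.5,0,0,0],[0,0,-0.75,0,0,0],[0,0,-0.9,0,0,0],[0,0,-0.95,0,0,0]]}}

```text
time_s: 13.72
tcp_pos: [0.4665, 0.1938, 0.217]
eef_rot: [-179.7, -0.3, -6.9]
contact_force: [0.3, 0.1, 0.0]
gripper_width: 0.0881
```

```bash
python3 - <<'E'
from ik import *
P[:]=fit(-1,-1,False)
s,p0,R0=st()
p,d=imaging.capture('scene');cv2.imwrite('pics/scene5.png',p)
q=s['joints']
for t,y in(([.6125,-.2805,.2],-39),([.6125,-.2805,.1],-39),([.6125,-.2805,.1],-80),([.6125,-.2805,.1],-120),([.6125,-.2805,.1],-166),([.6125,-.2805,.1],-73)):
    q,e=ik(np.array(t),down(y),q);print(y,q.round(0),e)
row([.6125,-.2805,.22],down(-39))
E
```

```text
t 13.72 p [0.4665 0.1938 0.217 ] rpy [-179.7   -0.3   -6.9] j [ 44.9   4.6 -21.4  -0.  -63.5  38.2] F [0.3 0.1 0. ] w 0.0881
-39 [ -8.  21.  -2.   0. -67.  59.] 7.953771972861286e-09
-39 [ -8.  26.  -8.   0. -56.  59.] 2.098321516541546e-14
-80 [ -8.  26.  -8.  -0. -56.  18.] 1.397098198032302e-12
-120 [ -8.  26.  -8.  -0. -56. -22.] 8.185735270044005e-12
-166 [ -8.  26.  -8.  -0. -56. -68.] 3.570608423919606e-09
-73 [ -8.  26.  -8.   0. -56.  25.] 2.9582336580347146e-11
t 13.78 p [0.4665 0.1938 0.2169] rpy [-179.7   -0.2   -6.9] j [ 44.9   4.6 -21.4  -0.  -63.6  38.2] F [0.5 0.2 1.1] w 0.0874
ROW [ 1.011  2.266 -0.024 -0.004 -0.002  0.356] rows needed 7.9
```

View pics/scene5.png

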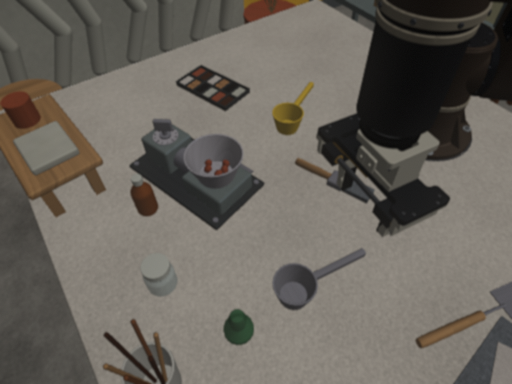

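>>> {"op": "apply_moves", "data": {"moves": [[0.1,0.24,0,0,0,0.05],[0.2,0.5,-0.02,0,0,0.1],[0.3,0.75,-0.02,0,0,0.16],[0.42,1,-0.02,0,0,0.2],[0.42,1,-0.02,0,0,0.2]]}}

```text
time_s: 14.4
tcp_pos: [0.5255, -0.0182, 0.2186]
eef_rot: [-179.7, -0.0, -25.3]
contact_force: [0.5, -0.1, -0.0]
gripper_width: 0.0874
```

```bash
python3 - <<'E'
from ik import *
row([.5405,-.2805,.22],down(-39))
E
```

```text
t 14.4 p [ 0.5255 -0.0182  0.2186] rpy [-179.7   -0.   -25.3] j [ 19.3   6.7 -18.7  -0.2 -64.4  45.6] F [ 0.5 -0.1 -0. ] w 0.0874
ROW [ 0.627  1.154 -0.012 -0.003  0.     0.153] rows needed 4.2
```

```bash
python3 - <<'E'
from ik import *
row([.566,-.243,.22],down(-39))
E
```

```text
t 14.4 p [ 0.5255 -0.0182  0.2186] rpy [-179.7   -0.   -25.3] j [ 19.3   6.7 -18.7  -0.2 -64.4  45.6] F [ 0.5 -0.1 -0. ] w 0.0874
ROW [ 0.663  0.93  -0.011 -0.003  0.     0.153] rows needed 3.7
```

>>> {"op": "apply_moves", "data": {"moves": [[0.16,0.23,0,0,0,0.04],[0.33,0.47,0,0,0,0.08],[0.5,0.7,-0.01,0,0,0.12],[0.66,0.93,-0.01,0,0,0.153],[0.66,0.93,-0.01,0,0,0.153],[0.66,0.93,-0.01,0,0,0.153]]}}

```text
time_s: 15.15
tcp_pos: [0.5649, -0.2423, 0.2185]
eef_rot: [-179.8, 0.2, -39.0]
contact_force: [-0.8, -0.1, -0.5]
gripper_width: 0.0878
```

```bash
python3 - <<'E'
from ik import *
st()
i=imaging.camera_info('wrist')
p,d=imaging.capture('wrist');cv2.imwrite('pics/w6.png',p)
Q=cloud(i,d);m=(d>0)&(Q[...,2]>.118)&(Q[...,2]<.142)&(np.hypot(Q[...,0]-.6125,Q[...,1]+.28)<.045)
m=m.astype(np.uint8);n,l,sx,_=cv2.connectedComponentsWithStats(m);k=1+np.argmax(sx[1:,4]);q=Q[l==k]
print(len(q),q.min(0),q.max(0),sx[k]);top=q[q[:,2]>.129]
print(cv2.minAreaRect((top[:,:2]*1000).astype(np.float32)),len(top))
import pickle;pickle.dump(i,open('pics/w6i.pkl','wb'))
E
```

```text
t 15.15 p [ 0.5649 -0.2423  0.2185] rpy [-179.8    0.2  -39. ] j [ -5.2  15.3  -7.8  -0.3 -67.   56.3] F [-0.8 -0.1 -0.5] w 0.0878
685 [ 0.5941 -0.297   0.1305] [ 0.6313 -0.2646  0.1365] [252 103  15  50 685]
((612.63671875, -280.57147216796875), (12.023455619812012, 41.399505615234375), 51.37788009643555) 685
```

View pics/w6.png

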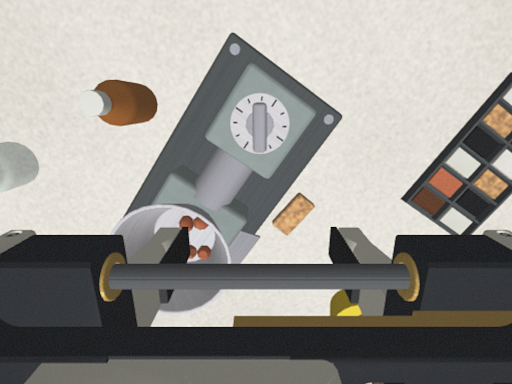

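```bash
python3 - <<'E'
from ik import *
row([.6126,-.2806,.1005],down(-38.6))
E
```

```text
t 15.2 p [ 0.5651 -0.2417  0.219 ] rpy [-179.8    0.1  -39. ] j [ -5.1  15.2  -7.8  -0.3 -67.   56.3] F [-0.4 -0.  -0. ] w 0.0877
ROW [ 0.308  0.004  0.592 -0.003  0.001 -0.004] rows needed 2.1
```

>>> {"op": "apply_moves", "data": {"moves": [[0.15,0,0,0,0,0],[0.308,0.004,0.05,-0.003,0,-0.004],[0.308,0.004,0.2,-0.003,0,-0.004],[0.308,0.004,0.4,-0.003,0,-0.004],[0.308,0.004,0.53,-0.003,0,-0.004],[0.308,0.004,0.592,-0.003,0,-0.004],[0.308,0.004,0.592,-0.003,0,-0.004],[0.308,0.004,0.592,-0.003,0,-0.004]]}}

```text
time_s: 16.2
tcp_pos: [0.6136, -0.2803, 0.1019]
eef_rot: [-180.0, 0.0, -38.6]
contact_force: [-1.0, 0.6, -0.1]
gripper_width: 0.0877
```

```bash
python3 - <<'E'
from ik import *
row([.6126,-.2806,.1005],down(-38.6))
E
```

```text
t 16.2 p [ 0.6136 -0.2803  0.1019] rpy [-180.     0.   -38.6] j [ -8.   25.9  -8.2  -0.  -55.9  59.5] F [-1.   0.6 -0.1] w 0.0877
ROW [-0.003  0.004  0.007 -0.     0.     0.001] rows needed 0.0
```

>>> {"op": "apply_moves", "data": {"moves": [[-0.003,0.004,0.005,0,0,0],[-0.003,0.004,0.005,0,0,0],[-0.003,0.004,0.005,0,0,0],[-0.003,0.004,0.005,0,0,0],[-0.003,0.004,0.005,0,0,0],[-0.003,0.004,0.005,0,0,0],[-0.003,0.004,0.005,0,0,0],[-0.003,0.004,0.005,0,0,0],[-0.003,0.004,0.005,0,0,0],[-0.003,0.004,0.005,0,0,0],[-0.003,0.004,0.005,0,0,0]], "hand": 1, "grip_force": 40}}

```text
time_s: 17.58
tcp_pos: [0.6124, -0.2808, 0.101]
eef_rot: [180.0, 0.0, -38.6]
contact_force: [-1.9, -2.2, -0.3]
gripper_width: 0.0119
```

```bash
python3 - <<'E'
from ik import *
s,_,_=st();print(s['moment'])
p,d=imaging.capture('scene');cv2.imwrite('pics/scene7.png',p)
cv2.imwrite('pics/c7.png',cv2.convertScaleAbs(cv2.resize(p[80:230,110:300],None,fx=4,fy=4,interpolation=cv2.INTER_CUBIC),alpha=1.6))
E
```

```text
t 17.57 p [ 0.6124 -0.2808  0.101 ] rpy [180.    0.  -38.6] j [ -8.1  25.9  -8.4  -0.  -55.8  59.5] F [-1.9 -2.2 -0.3] w 0.0119
[-0.9164  0.4849 -0.0427]
```

View pics/c7.png

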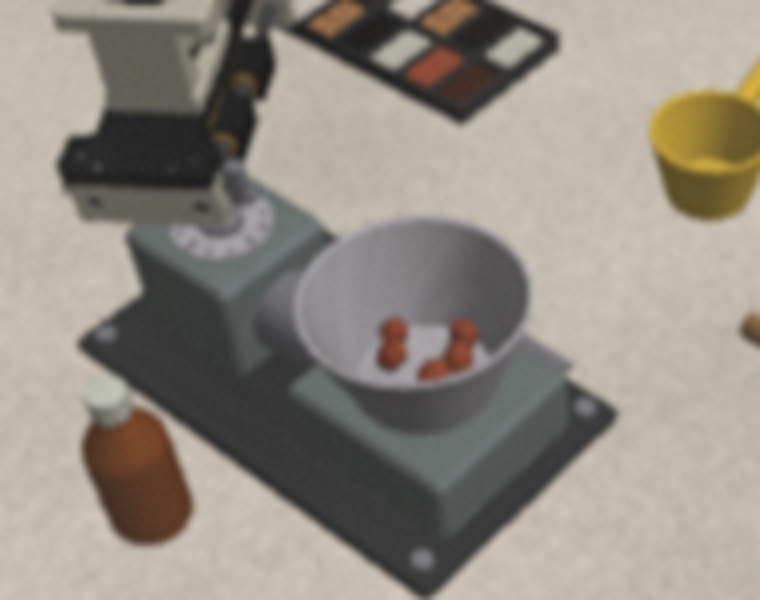

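>>> {"op": "apply_moves", "data": {"moves": [[0,0,0,0,0,0.09],[0,0,0,0,0,0.19],[0,0,0,0,0,0.29],[0,0,0,0,0,0.39],[0,0,0,0,0,0.49],[0,0,0,0,0,0.59],[0,0,0,0,0,0.69],[0,0,0,0,0,0.79],[0,0,0,0,0,0.89],[0,0,0,0,0,0.89]]}}

```text
time_s: 18.88
tcp_pos: [0.6138, -0.2805, 0.101]
eef_rot: [-179.9, 0.1, -118.6]
contact_force: [3.8, -0.3, -4.0]
gripper_width: 0.0117
```

```bash
python3 - <<'E'
from ik import *
s,_,_=st();print(s['moment'])
row([.6124,-.2808,.101],down(-161))
E
```

```text
t 18.88 p [ 0.6138 -0.2805  0.101 ] rpy [-179.9    0.1 -118.6] j [ -8.1  25.9  -8.3  -0.  -55.7 -20.5] F [ 3.8 -0.3 -4. ] w 0.0117
[-0.1854 -1.9415 -0.0688]
t 18.88 p [ 0.6138 -0.2805  0.101 ] rpy [-179.9    0.1 -118.6] j [ -8.1  25.9  -8.3  -0.  -55.7 -20.5] F [ 3.8 -0.3 -4. ] w 0.0117
ROW [ 0.005  0.005 -0.    -0.001  0.001  0.471] rows needed 4.0
```

>>> {"op": "apply_moves", "data": {"moves": [[0.002,0.002,0,0,0,0.1],[0.002,0.002,0,0,0,0.2],[0.002,0.002,0,0,0,0.3],[0.002,0.002,0,0,0,0.38],[0.002,0.002,0,0,0,0.44],[0.002,0.002,0,0,0,0.47],[0.002,0.002,0,0,0,0.47]]}}

```text
time_s: 19.75
tcp_pos: [0.6143, -0.2811, 0.101]
eef_rot: [-179.9, 0.2, -160.7]
contact_force: [4.2, -3.4, -4.0]
gripper_width: 0.0117
```

```bash
python3 - <<'E'
from ik import *
s,_,_=st();print(s['moment'])
E
```

```text
t 19.75 p [ 0.6143 -0.2811  0.101 ] rpy [-179.9    0.2 -160.7] j [ -8.1  25.9  -8.3   0.  -55.5 -62.6] F [ 4.2 -3.4 -4. ] w 0.0117
[-1.3595 -1.8841 -0.0891]
```

Now I'll creep on in small steps, watching the vertical moment for the stop.

>>> {"op": "apply_moves", "data": {"moves": [[0,0,0,0,0,0.015],[0,0,0,0,0,0.03],[0,0,0,0,0,0.03]]}}

```text
time_s: 20.12
tcp_pos: [0.6144, -0.2812, 0.101]
eef_rot: [-179.9, 0.2, -163.3]
contact_force: [2.1, -2.4, -2.5]
gripper_width: 0.0115
```

```bash
python3 - <<'E'
from ik import *
s,_,_=st();print(s['moment'])
E
```

```text
t 20.12 p [ 0.6144 -0.2812  0.101 ] rpy [-179.9    0.2 -163.3] j [ -8.1  25.9  -8.3   0.  -55.5 -65.3] F [ 2.1 -2.4 -2.5] w 0.0115
[-0.9364 -0.9074 -0.091 ]
```

>>> {"op": "apply_moves", "data": {"moves": [[0,0,0,0,0,0.015],[0,0,0,0,0,0.03],[0,0,0,0,0,0.03]]}}

```text
time_s: 20.5
tcp_pos: [0.6144, -0.2812, 0.101]
eef_rot: [-179.9, 0.2, -166.0]
contact_force: [2.0, -2.7, -3.2]
gripper_width: 0.012
```

```bash
python3 - <<'E'
from ik import *
s,_,_=st();print(s['moment'])
E
```

```text
t 20.5 p [ 0.6144 -0.2812  0.101 ] rpy [-179.9    0.2 -166. ] j [ -8.1  25.9  -8.3   0.  -55.5 -67.9] F [ 2.  -2.7 -3.2] w 0.012
[-0.9038 -0.7864  0.8794]
```

>>> {"op": "apply_moves", "data": {"moves": [[0,0,0,0,0,0.008],[0,0,0,0,0,0.008]]}}

```text
time_s: 20.75
tcp_pos: [0.6144, -0.2812, 0.101]
eef_rot: [-179.9, 0.2, -166.7]
contact_force: [2.3, -2.6, -2.7]
gripper_width: 0.0123
```

```bash
python3 - <<'E'
from ik import *
s,_,_=st();print(s['moment'])
E
```

```text
t 20.75 p [ 0.6144 -0.2812  0.101 ] rpy [-179.9    0.2 -166.7] j [ -8.1  25.9  -8.3   0.  -55.5 -68.7] F [ 2.3 -2.6 -2.7] w 0.0123
[-0.8796 -0.7656  0.9739]
```

>>> {"op": "apply_moves", "data": {"moves": [[0,0,0,0,0,-0.05],[0,0,0,0,0,-0.15],[0,0,0,0,0,-0.26],[0,0,0,0,0,-0.37],[0,0,0,0,0,-0.48],[0,0,0,0,0,-0.59],[0,0,0,0,0,-0.7],[0,0,0,0,0,-0.8],[0,0,0,0,0,-0.9],[0,0,0,0,0,-0.97],[0,0,0,0,0,-1],[0,0,0,0,0,-1]]}}

```text
time_s: 22.25
tcp_pos: [0.6131, -0.2805, 0.101]
eef_rot: [-179.9, -0.0, -76.8]
contact_force: [-4.9, 3.4, 4.1]
gripper_width: 0.0118
```

>>> {"op": "apply_moves", "data": {"moves": [[0,0,0,0,0,0.03],[0,0,0,0,0,-0.03],[0,0,0,0,0,-0.03],[0,0,0,0,0,-0.03]]}}

```text
time_s: 22.75
tcp_pos: [0.613, -0.2805, 0.1009]
eef_rot: [-179.9, 0.0, -74.3]
contact_force: [-1.4, -0.0, 0.9]
gripper_width: 0.0121
```

```bash
python3 - <<'E'
from ik import *
s,_,_=st();print(s['moment'],s['qd'])
for n in('scene','wrist','top'):
    p,d=imaging.capture(n);cv2.imwrite(f'pics/{n}8.png',p)
    if n=='scene': cv2.imwrite('pics/c8.png',cv2.convertScaleAbs(cv2.resize(p[80:230,110:300],None,fx=4,fy=4,interpolation=cv2.INTER_CUBIC),alpha=1.6))
E
```

```text
t 22.75 p [ 0.613  -0.2805  0.1009] rpy [-179.9    0.   -74.3] j [ -8.1  25.9  -8.4  -0.  -55.7  23.8] F [-1.4 -0.   0.9] w 0.0121
[0.1341 0.271  0.0197] [-0.0184  0.045  -0.0111  0.0323  0.0864  0.3941]
```

View pics/c8.png

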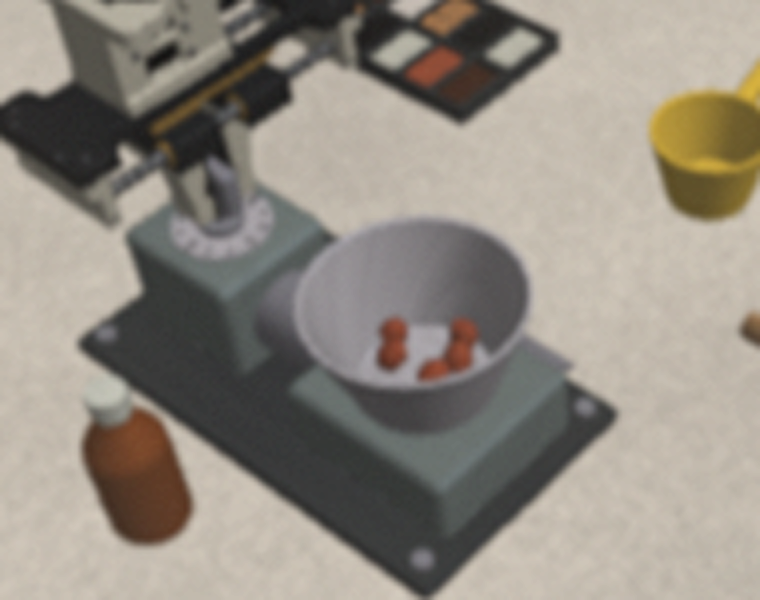

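View pics/wrist8.png

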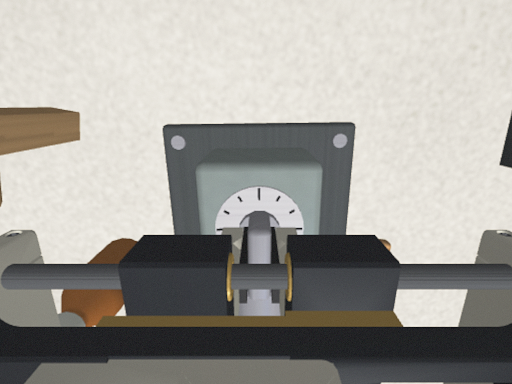

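View pics/scene8.png

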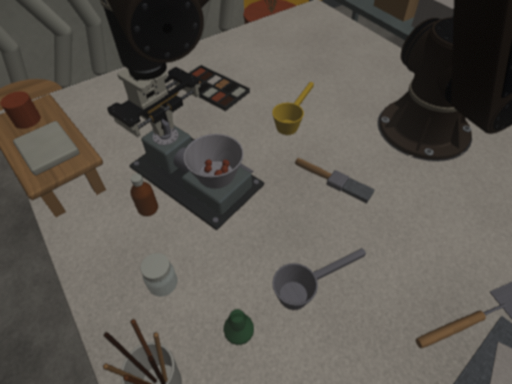

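>>> {"op": "apply_moves", "data": {"moves": [[0,0,0,0,0,0],[0,0,0,0,0,0],[0,0,0,0,0,0]]}}

```text
time_s: 23.28
tcp_pos: [0.613, -0.2804, 0.1009]
eef_rot: [-179.9, 0.0, -74.2]
contact_force: [-1.6, 0.8, 0.1]
gripper_width: 0.0117
```

```bash
python3 - <<'E'
from h import *
s,_,_=st();print(s['qd'],s['moment'])
print(r.close_job())
E
```

```text
t 23.27 p [ 0.613  -0.2804  0.1009] rpy [-179.9    0.   -74.2] j [ -8.1  25.9  -8.4  -0.  -55.7  23.9] F [-1.6  0.8  0.1] w 0.0117
[-0.0272  0.0546 -0.0366  0.0479 -0.1214  0.0553] [0.2038 0.251  0.0304]
the job is handed in; nothing more can be done
None
```

I did the whole task and handed it in at 23.3 s; the system gave no verdict.

- **Nuggets:** I poured them from the steel cup into the hopper. A top view right after the pour showed all six on the hopper floor and the cup empty. The last scene view shows five clearly, with the sixth presumably hidden behind the near rim.
- **Cup:** It stands upright, let go, at its original spot.
- **Seating the screw:** I turned the wing clockwise about 125° in a single grip. The vertical moment on the tool jumped from about -0.1 to 0.9–1.0 N m at a tool yaw of about -165°. I expected the stop at about -163.5°, so I took the screw as seated.
- **Final setting:** I backed the screw off a quarter turn to a tool yaw of -74°, and the last wrist view shows the wing along the mill's length. The gripper still holds it: 11.7 mm opening, grip set to 40 N, arm still.
- **Other objects:** In the last scene view, the muller, jar and binder look unmoved. The cork block was hidden in that view; it looked in place when last seen clearly, just before I gripped the screw.

None of the checks failed or disagreed. The screw angle itself could not be read directly; I inferred it from the tool yaw and the pictures.

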